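# Close the till: bank the coin rolls, drop the box lid shut, level the barrier

## Task

Close this pay point for the day. Put every coin roll on the counter into the open cash box, then push the box's lid just past upright so that it drops shut by its own weight (do not guide it down, or touch the box once the lid is falling or shut), and set the barrier arm level, so that it stays there. Leave the other things on the counter where they are.

Things in the scene. Friction and masses are not known exactly. Their poses are not given: they have to be found in the camera images.
- cash_box: grey steel cash box, open on top, fixed to the counter: 150 (x) x 205 (y) x 65 mm high, walls and floor 5 mm thick (inside 140 x 195, floor at 5 mm). Origin: centre of its underside; x points away from the robot towards the hinge side, y along the hinge, z up.
- box_lid (a joint): lid angle, rad: 0 = shut flat on the rim, 1.571 = upright, 1.75 = leaning back on its stop (it starts near there). The hinge is free: lid of 0.18 to 0.35 kg, plain flat plate, 148 mm from hinge to free edge, 205 wide, 6 thick; by its weight it rests on the stop above about 1.53, falls shut below about 1.5. It opens away from the robot, so it is pushed from behind, towards the box's -x.
- lid_hinge (a point): point on the lid's hinge line, in the middle of the far rim of the box, 65 mm above the counter, at x = +74 mm in the box's frame; the hinge line runs along the box's y
- lid_edge (a point): middle of the lid's free edge, 148 mm from the hinge (mid-thickness); it moves with the lid
- barrier: fixed stand of the barrier arm at the right: base plate 110 (x) x 90 (y) x 10 mm, and a post 22 x 30 mm, 132 high, standing behind the arm (from 11 to 33 mm on the stand's +x side). Origin: centre of the underside of the base; the arm swings in the stand's y-z plane and points to the stand's +y.
- barrier_arm (a joint): angle of the barrier arm, rad: 0 = level, positive = free end raised (1.571 would be straight up); range -0.6 to 1.3 with no stop or detent at level. Friction holds it wherever it is left; moving it takes about 1 to 2 N at the end. The arm is a flat bar 10 mm thick (stand's x), 22 mm high, 180 mm from pivot to free end (a 30 mm tail behind the pivot), so it can be pinched from above across its 10 mm.
- barrier_pivot (a point): pivot of the arm, 120 mm above the counter, on the mid-line of the bar; the pivot axis runs along the stand's x
- barrier_end (a point): middle of the arm's free end, 180 mm from the pivot; moves with the arm
- roll_1: a paper-wrapped coin roll, a plain cylinder 21 mm in diameter and 64 mm long, 0.08 to 0.22 kg; lies on its side on the counter. It rolls a short way when knocked. Origin: on the cylinder's surface at mid-length, 10.5 mm from its axis (underneath at the start, it turns with the roll); own y = the long axis, own z points from the origin to the cylinder's axis. Three to five coin rolls are present; None if absent.
- roll_2: a paper-wrapped coin roll, a plain cylinder 23 mm in diameter and 64 mm long, 0.08 to 0.22 kg; lies on its side on the counter. It rolls a short way when knocked. Origin: on the cylinder's surface at mid-length, 11.5 mm from its axis (underneath at the start, it turns with the roll); own y = the long axis, own z points from the origin to the cylinder's axis. Three to five coin rolls are present; None if absent.
- roll_3: a paper-wrapped coin roll, a plain cylinder 25 mm in diameter and 64 mm long, 0.08 to 0.22 kg; lies on its side on the counter. It rolls a short way when knocked. Origin: on the cylinder's surface at mid-length, 12.5 mm from its axis (underneath at the start, it turns with the roll); own y = the long axis, own z points from the origin to the cylinder's axis. Three to five coin rolls are present; None if absent.
- roll_4: a paper-wrapped coin roll, a plain cylinder 23 mm in diameter and 64 mm long, 0.08 to 0.22 kg; lies on its side on the counter. It rolls a short way when knocked. Origin: on the cylinder's surface at mid-length, 11.5 mm from its axis (underneath at the start, it turns with the roll); own y = the long axis, own z points from the origin to the cylinder's axis. Three to five coin rolls are present; None if absent.
- roll_5: a paper-wrapped coin roll, a plain cylinder 21 mm in diameter and 64 mm long, 0.08 to 0.22 kg; lies on its side on the counter. It rolls a short way when knocked. Origin: on the cylinder's surface at mid-length, 10.5 mm from its axis (underneath at the start, it turns with the roll); own y = the long axis, own z points from the origin to the cylinder's axis. Three to five coin rolls are present; None if absent.
- candle_tin: clear glass candle, 76 mm across, 90 high (mm); bystander, leave it. Origin: centre of its underside
- balm_pot: round pot, 58 across, 50 high (mm); bystander, leave it. Origin: centre of its underside
- tape_duct: small dark roll of tape lying flat behind the coin rolls, 52 across, 19 high; not a coin roll (mm); bystander, leave it. Origin: centre of its underside
- calculator: pocket calculator 118 x 68 x 15 (mm); bystander, leave it. Origin: centre of its underside
Not all that is in view belongs to the job. Leave any green or purple look-alike of the roll_5 alone.

How it is judged:
By the outcome, as a careful person would: the job done as asked, in the order asked, and still so for the second after the job is handed in, with the robot touching nothing.
Of roll_1, roll_2, roll_3, roll_4, roll_5 only 3 to 5 are there at a start; the rules pass over those that are not, and their reading is None.
At some moment in a run one of roll_1, roll_2, roll_3, roll_4, roll_5 may be knocked a few centimetres aside while the robot is not near it.
Once in a run the grip may slacken for a moment while it holds something.
It also fails if it takes over 210 s, if anything falls off the work surface, if the arm or the gripper's body presses on something with over 40 N, if the wrist force passes 120 N, or if a joint passes its speed limit or range.

## Robot

A 6-joint arm with a two-finger parallel gripper is mounted at the origin on a cart in front of the work surface, level with it; the furniture and walls round the work are solid. World frame = base frame: x ahead of the robot, y to its left, z up, the work surface at z = 0. Lengths are in mm, angles in degrees, forces in N, time in s.
With the tool pointing down it reaches from about 300 to 850 mm from the base axis. Payload 4.2 kg.
Tool frame: the origin (TCP) lies midway between the tips of the shut fingers; the grasp point (between the pads) lies 19 mm behind it (env.tcp_to_grasp is the distance from the TCP to the grasp point, in mm); z points along the fingers, x is the direction in which the jaws open and shut, and the axes are right-handed (so a half turn about z gives the same grasp; the last joint's range is limited). The gripper opens to 91 mm and grips with 3 to 60 N. Pads are 32 mm wide; open, the fingers measure 118 mm over their backs; the gripper's body (76 mm by 178 mm) begins 60 mm behind the grasp point.
Start: joints at [-65.145, 18.312, 89.639, -0, 72.044, -1.146], TCP at [252.076, -516.818, 213.976] pointing down, gripper open.
Joint ranges: [-177.97, 177.97], [-48.28, 115.42], [12.27, 149.76], [-77.06, 257.06], [2.81, 150.46], [-146.56, 146.56]. Speed limits (degrees/s): [147.25, 147.25, 180, 180, 180, 180].

## Interface

Orientations are given as [roll, pitch, yaw] about the fixed x, y, z axes, in that order (R = Rz(yaw) Ry(pitch) Rx(roll)).
In Python, from workcell import env gives the robot as it stands.
- The arm moves only by the tool drive_tool, never from a script. Its argument "motion" is a list of rows, each a list of 2 entries, a list of its own where there are three numbers: the shift along the world's x, y, z in m, then the turn, a rotation vector about the world's x, y, z in rad. In form: [[[dx, dy, dz], [wx, wy, wz]], ...]. A call has exactly 10 rows; each row shifts and turns the commanded pose from where the row before left it; what a row does not reach is not made up. A row lasts 1/12 s, in which the tool goes at most 41.7 mm and 7.16 degrees, less where a joint would pass 70% of its speed; a pose out of reach is approached as far as the arm can. A call is refused whole if a number of a shift passes 0.0417 or a number of a turn 0.125, either way. A call with a gripper value outside its range is refused whole. "claw" is the opening, from 0 (shut) to 1 (fully open), set as the call begins (left out, the last holds). The fingers move at their own pace and stop on an object; "force" is the grip in N (left out, the last holds). Time passes only in rows, so rows that do not move let the fingers close, or fill a call up. It gives the time, the measured TCP pose, the force and the opening at its end, in the units of the state.
- env.state(): the state, without advancing time (a new reading comes with each control period).
- env.grab_frame(name): name is "scene" or "top"; returns the picture (384x512x3 uint8, red, green, blue); there is no depth.
- env.camera_params(name): a dict with "fov_y" (degrees; the focal length in pixels is half the picture's height over the tangent of half this angle, whatever the lens; pixels are square), "cx", "cy" (the principal point, pixels), "pose" (4x4, takes a point from camera to world coordinates). Camera axes: x right, y down, z forward; pixel columns grow to the right and rows downward; lengths in mm; the calibration is good to about 2 mm. A picture is of the moment at which its call begins. camera_params takes no time and is no camera call.
- env.job_done(): hands the job in, once; it reports no verdict.
The state is a dict: "time_s": time; "qpos": joint angles; "qvel": joint speeds; "effort": joint torques, N m; "ee_pos": TCP position; "ee_rot": TCP orientation; "force": force on the tool from outside, world axes, zero at the start; "torque": the same for the moment, N m; "gripper_width": finger opening in mm.
Only numpy, scipy, OpenCV 4.12 (cv2) and the standard library are available. Lean on these libraries where they do the work, as an engineer would, in place of code of your own. Each camera call takes 0.05 s, during which the arm holds its last target.

## Working session

There is one attempt and no reset: what is moved stays moved. The work goes in short steps, Python scripts to look and compute and a tool call to move; the robot and the scene stay as the last step left them, time stands still between calls to the robot, and variables do not carry over. Pictures are saved under pics/ and viewed, and the job is handed in when it is done.

Besides the shell and the picture viewer there is one more tool, called after "Call:" by a JSON object that holds its "api" and its "payload", one argument or row to a line. drive_tool: Moves the arm, as the interface text tells. Its arguments: {"type":"object","properties":{"motion":{"type":"array","items":{"type":"array"}},"claw":{"type":"number"},"force":{"type":"number"}},"required":["motion"]}

```bash
ls; mkdir -p pics
cat > h.py <<'E'
import numpy as np, cv2
from workcell import env
def cam(n):
    p=env.camera_params(n); f=192/np.tan(np.radians(p['fov_y'])/2); return p,f,np.array(p['pose'])
def ray(n,u,v):
    p,f,T=cam(n); d=T[:3,:3]@np.array([(u-p['cx'])/f,(v-p['cy'])/f,1]); return T[:3,3],d/np.linalg.norm(d)
def onz(n,u,v,z):
    o,d=ray(n,u,v); return o+d*(z-o[2])/d[2]
def proj(n,P):
    p,f,T=cam(n); q=T[:3,:3].T@(np.array(P,float)-T[:3,3]); return np.array([p['cx']+f*q[0]/q[2],p['cy']+f*q[1]/q[2]])
def tri(u1,u2,n1='scene',n2='top'):
    o1,d1=ray(n1,*u1);o2,d2=ray(n2,*u2)
    A=np.stack([d1,-d2],1);s=np.linalg.lstsq(A,o2-o1,rcond=None)[0]
    a=o1+s[0]*d1;b=o2+s[1]*d2
    return (a+b)/2,np.linalg.norm(a-b)
def snap(tag):
    r={}
    for n in('scene','top'):
        im=env.grab_frame(n); cv2.imwrite(f'pics/{tag}_{n}_raw.png',im[:,:,::-1]); r[n]=im
        cv2.imwrite(f'pics/{tag}_{n}.png',cv2.resize(im[:,:,::-1],(800,600),interpolation=cv2.INTER_CUBIC))
    return r
E
python3 - <<'E'
from h import *
snap('a')
for n in('scene','top'):
    p,f,T=cam(n);print(n,f,p['cx'],p['cy'],T.round(3).tolist(),list(p))
print(env.state())
E
```

```text
pics
scene 498.6817885979194 249.10289019674528 188.15803264852363 [[-0.747, -0.481, 0.459, -227.327], [-0.664, 0.557, -0.499, 803.623], [-0.016, -0.677, -0.736, 1360.789], [0.0, 0.0, 0.0, 1.0]] ['fov_y', 'cx', 'cy', 'pose']
top 454.12291523974875 254.31593023185042 190.78723472591375 [[0.018, -0.994, 0.108, 415.677], [-1.0, -0.017, 0.003, -48.645], [-0.001, -0.108, -0.994, 1636.678], [0.0, 0.0, 0.0, 1.0]] ['fov_y', 'cx', 'cy', 'pose']
{'time_s': 0.1, 'qpos': array([-6.51462893e+01,  1.83486267e+01,  8.96985113e+01, -6.24752828e-04,
        7.20431662e+01, -1.14630456e+00]), 'qvel': array([ 0.01676147, -0.15580479, -0.1918185 , -0.05347872, -0.06161088,
       -0.12167157]), 'effort': array([-2.46163891e-04, -4.13330734e+01, -2.32510471e+01,  7.29158660e-02,
        4.22388618e-02, -5.49587435e-05]), 'ee_pos': array([ 251.8730444 , -516.41098197,  213.20397433]), 'ee_rot': array([-1.79998787e+02,  9.02980122e-02, -6.39997907e+01]), 'force': array([ 0.25275416, -0.40033847,  0.80814069]), 'torque': array([-0.06469479, -0.00836772,  0.02618226]), 'gripper_width': 91.04179317257582}
```

View pics/a_scene.png

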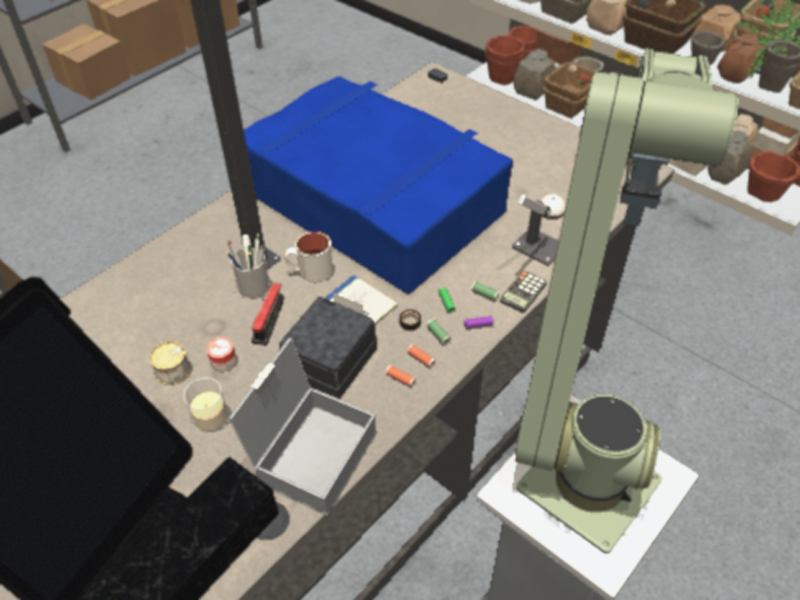

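View pics/a_top.png

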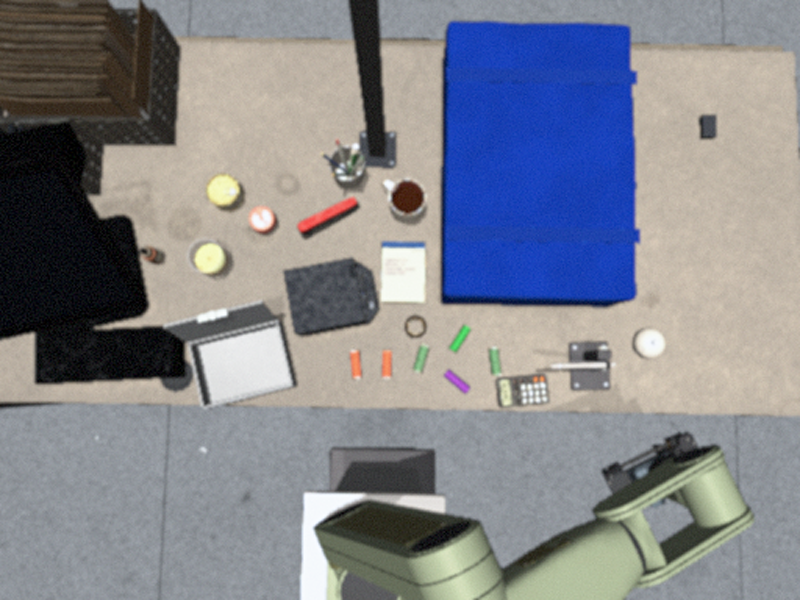

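Run:
```python
import cv2
a=cv2.imread('pics/a_scene_raw.png');b=cv2.imread('pics/a_top_raw.png')
cv2.imwrite('pics/c1.png',cv2.resize(a[170:250,240:360],None,fx=6.6,fy=6.6,interpolation=cv2.INTER_CUBIC))
cv2.imwrite('pics/c2.png',cv2.resize(b[195:265,215:400],None,fx=4.3,fy=4.3,interpolation=cv2.INTER_CUBIC))
cv2.imwrite('pics/c3.png',cv2.resize(a[210:330,140:260],None,fx=5,fy=5,interpolation=cv2.INTER_CUBIC))
```

```text
(no output)
```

View pics/c1.png

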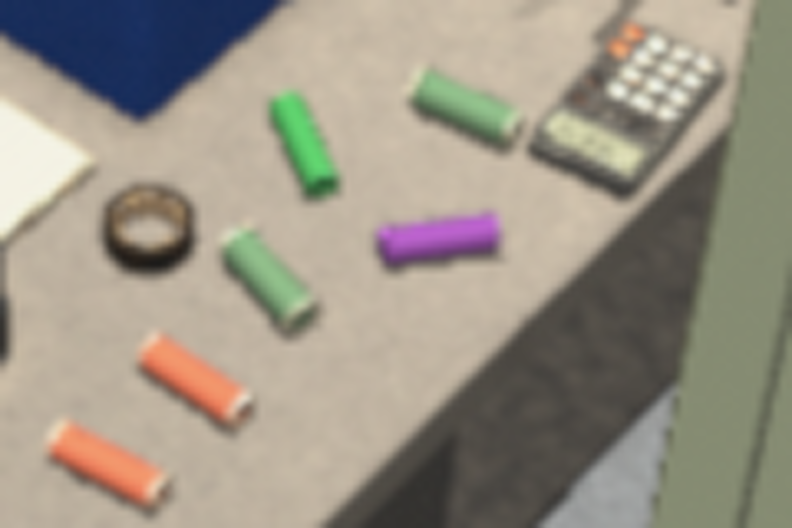

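View pics/c2.png

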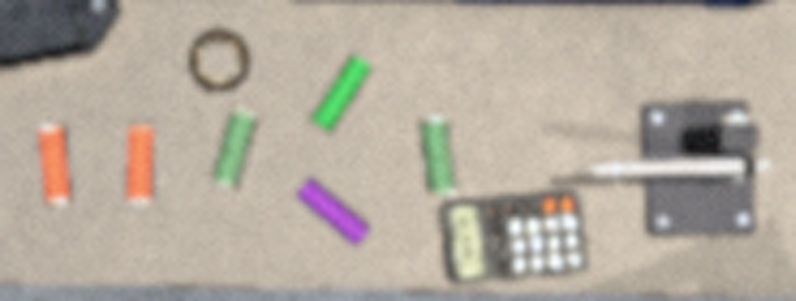

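View pics/c3.png

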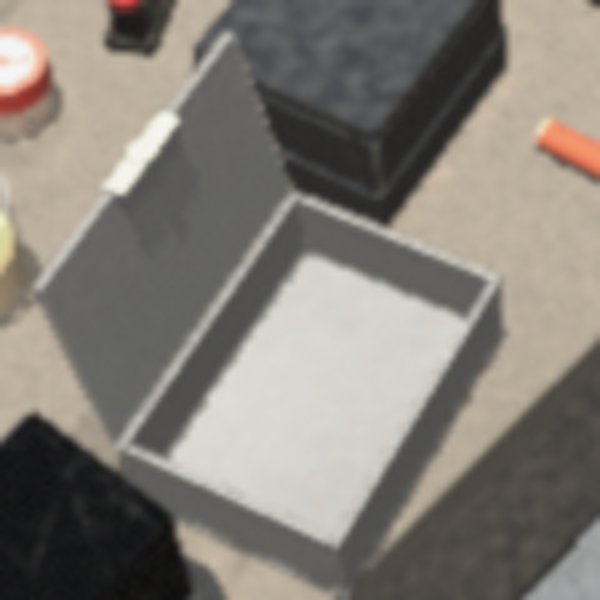

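```bash
cat >> h.py <<'E'
def rolls(tag,im,n='top',z=12,show=True):
    hsv=cv2.cvtColor(im,cv2.COLOR_RGB2HSV)
    out=[]
    R={'orange':((3,110,120),(14,255,255)),'pale':((55,45,60),(85,140,255)),'bgreen':((50,150,60),(75,255,255)),'purple':((130,90,60),(160,255,255))}
    for k,(lo,hi) in R.items():
        m=cv2.inRange(hsv,lo,hi)
        c,_=cv2.findContours(m,cv2.RETR_EXTERNAL,cv2.CHAIN_APPROX_NONE)
        for q in c:
            if cv2.contourArea(q)<25: continue
            mm=np.zeros(m.shape,np.uint8);cv2.drawContours(mm,[q],-1,1,-1);v,u=np.nonzero(mm&(m>0))
            P=np.array([onz(n,a,b,z)[:2] for a,b in zip(u,v)])
            cen=P.mean(0);w,V=np.linalg.eigh(np.cov(P.T));ax=V[:,1]
            if not(150<cen[0]<700): continue
            a=np.degrees(np.arctan2(ax[1],ax[0]))%180
            L,W=np.sqrt(12*w[::-1])
            out.append((k,cen.round(1),round(a,1),L.round(1),W.round(1),(u.mean().round(1),v.mean().round(1)),len(u)))
            if show: print(n,*out[-1])
    return out
E
python3 - <<'E'
from h import *
for n in('top','scene'):
    im=cv2.imread(f'pics/a_{n}_raw.png')[:,:,::-1].copy()
    rolls('a',im,n)
S=512/800
def t(u,v,z): return onz('top',u*S,v*S,z).round(0)
# box rim corners in top (800 px coords)
for uv in[(194,343),(206,405),(296,384),(282,320)]:print('rim',t(*uv,65))
# crop3 corners scene: (x/5+140, y/5+210)
for uv in[(122,450),(340,550),(497,282),(295,195)]:
    print('rim sc',onz('scene',uv[0]/5+140,uv[1]/5+210,65).round(0))
for uvz in[(38,292),(232,35)]:
    print(uvz)
print('lid R',tri((232/5+140,35/5+210),(264*S,303*S)))
print('lid L',tri((38/5+140,292/5+210),(166*S,328*S)))
# top crop c2 barrier: arm ends
f=lambda x,y:(x/4.3+215,y/4.3+195)
for p in[(645,103),(752,110),(750,237),(645,232)]:print('base',onz('top',*f(*p),10).round(0))
E
```

```text
top orange [443.8 -20.3] 179.9 55.9 17.9 (np.float64(247.0), np.float64(232.2)) 79
top orange [441.7  50.5] 6.6 53.2 20.5 (np.float64(227.2), np.float64(232.5)) 84
top pale [ 452.3 -267.4] 6.9 53.8 17.1 (np.float64(316.4), np.float64(231.1)) 72
top pale [456.8 -98.5] 163.0 54.4 17.9 (np.float64(269.0), np.float64(229.0)) 77
top pale [ 504.1 -187.3] 147.5 72.1 25.3 (np.float64(294.0), np.float64(216.1)) 44
top bgreen [ 503.2 -186.8] 148.4 54.4 10.9 (np.float64(293.9), np.float64(216.4)) 46
top purple [ 405.7 -181.2] 51.2 61.7 16.9 (np.float64(292.1), np.float64(243.8)) 83
scene orange [441.2  52. ] 5.8 54.1 23.6 (np.float64(255.3), np.float64(239.9)) 92
scene orange [444.1 -18.9] 176.5 55.1 23.1 (np.float64(268.3), np.float64(226.9)) 85
scene orange [  457.4 -1653.4] 102.6 144.3 85.5 (np.float64(474.0), np.float64(33.8)) 198
scene orange [  610.9 -1746.4] 7.2 82.6 53.8 (np.float64(454.1), np.float64(16.9)) 52
scene orange [  524.8 -1966. ] 90.2 79.7 32.6 (np.float64(487.4), np.float64(6.5)) 40
scene pale [460.8 -98.6] 159.1 49.5 17.6 (np.float64(279.2), np.float64(211.0)) 54
scene pale [ 501.8 -185.3] 146.7 74.4 19.6 (np.float64(285.6), np.float64(191.6)) 82
scene pale [ 453.3 -265.6] 5.0 48.1 21.1 (np.float64(309.6), np.float64(185.7)) 54
scene purple [ 404.  -179.5] 53.4 61.6 21.8 (np.float64(306.0), np.float64(205.8)) 81
rim [479. 404.  65.]
rim [344. 372.  65.]
rim [393. 176.  65.]
rim [534. 211.  65.]
rim sc [472. 421.  65.]
rim sc [330. 383.  65.]
rim sc [385. 190.  65.]
rim sc [526. 226.  65.]
(38, 292)
(232, 35)
lid R (array([558.73741215, 227.99616903, 201.03593847]), np.float64(3.514257900272468))
lid L (array([504.88504184, 425.04882359, 202.11675593]), np.float64(5.256350523509827))
base [ 499. -441.   10.]
base [ 494. -530.   10.]
base [ 389. -527.   10.]
base [ 392. -441.   10.]
```

Run:
```python
import cv2
a=cv2.imread('pics/a_scene_raw.png');b=cv2.imread('pics/a_top_raw.png')
cv2.imwrite('pics/d1.png',cv2.resize(a[115:175,310:380],None,fx=8.5,fy=8.5,interpolation=cv2.INTER_CUBIC))
cv2.imwrite('pics/d2.png',cv2.resize(b[205:260,330:430],None,fx=8,fy=8,interpolation=cv2.INTER_CUBIC))
cv2.imwrite('pics/d3.png',cv2.resize(b[100:265,80:260],None,fx=3.6,fy=3.6,interpolation=cv2.INTER_CUBIC))
```

```text
(no output)
```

View pics/d1.png

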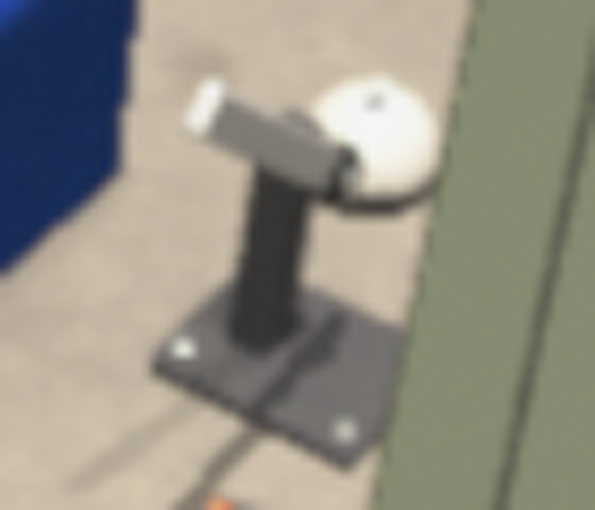

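View pics/d2.png

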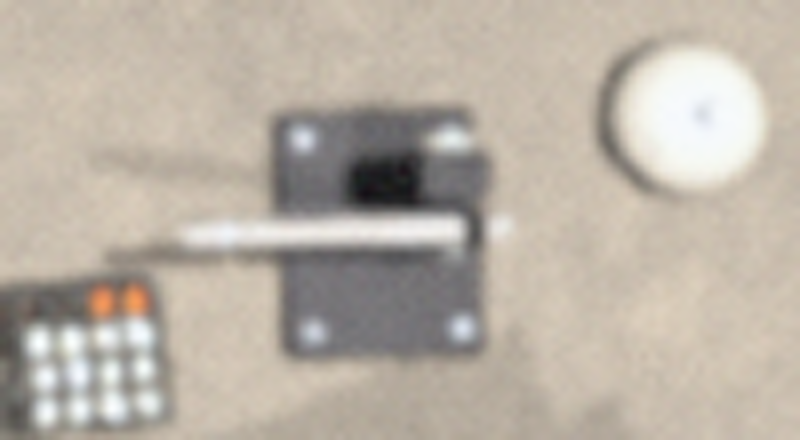

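View pics/d3.png

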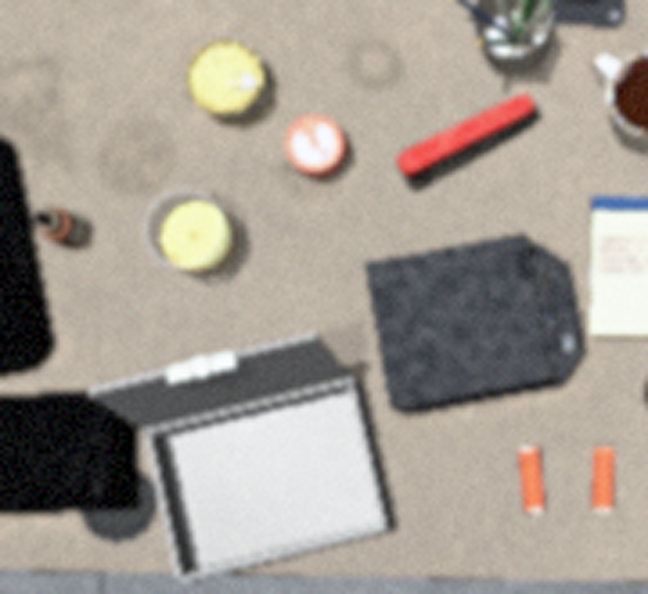

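Run:
```python
from h import *
a=cv2.imread('pics/a_scene_raw.png');b=cv2.imread('pics/a_top_raw.png')
def box(cx,cy,yaw):
    c,s=np.cos(yaw),np.sin(yaw);R=np.array([[c,-s,0],[s,c,0],[0,0,1]])
    f=lambda x,y,z:R@np.array([x,y,z])+[cx,cy,0]
    return f
tp=np.array([[479,404],[344,372],[393,176],[534,211]]);sp=np.array([[472,421],[330,383],[385,190],[526,226]])
for nm,P in(('top',tp),('sc',sp)):
    c=P.mean(0);d=(P[0]-P[3])+(P[1]-P[2]);yaw=np.arctan2(d[1],d[0])-np.pi/2
    print(nm,c,np.degrees(yaw))
    f=box(*c,yaw)
    for n,im,k,roi in(('scene',a,5,(150,330,130,260)),('top',b,5,(180,270,90,215))):
        s=5;o=cv2.resize(im,None,fx=s,fy=s,interpolation=cv2.INTER_CUBIC)
        for z in(0,65):
            q=np.array([proj(n,f(x,y,z)) for x,y in((75,102.5),(-75,102.5),(-75,-102.5),(75,-102.5))])
            cv2.polylines(o,[((q+.5)*s).astype(int)],True,(0,0,255) if z else (255,0,0),1)
        r=roi;cv2.imwrite(f'pics/e_{nm}_{n}.png',o[r[0]*s:r[1]*s,r[2]*s:r[3]*s][:600,:800])
```

```text
top [437.5  290.75] 14.968080605872514
sc [428.25 305.  ] 15.691530781822944
```

View pics/e_sc_top.png

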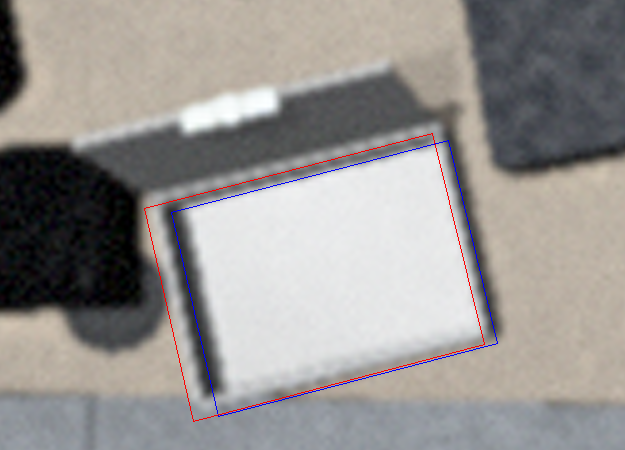

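View pics/e_top_top.png

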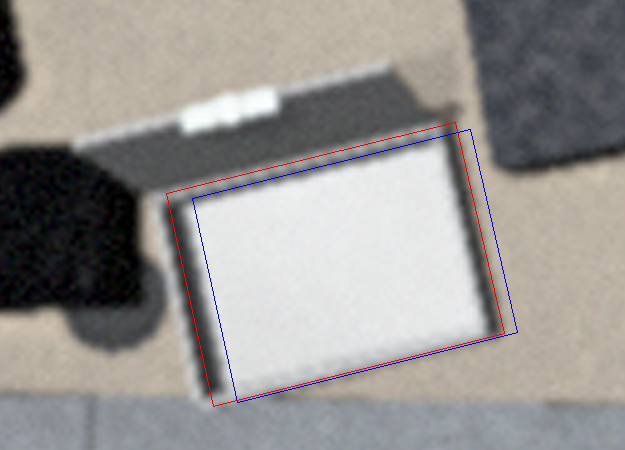

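View pics/e_top_scene.png

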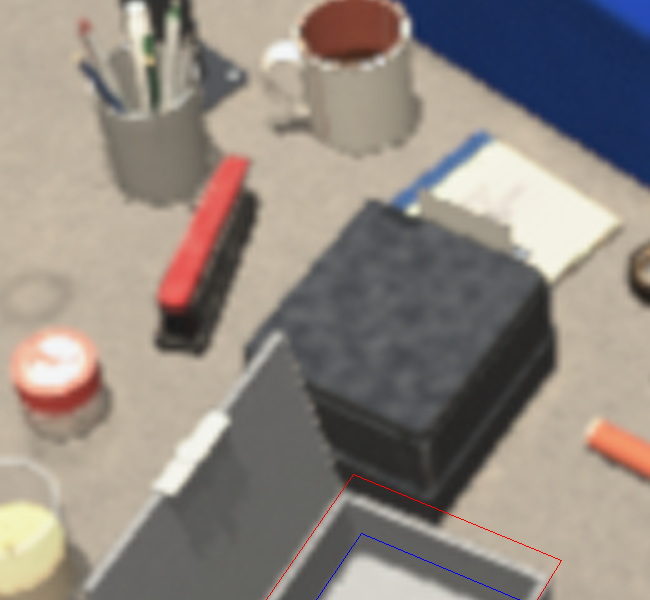

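Run:
```python
from h import *
print('end',tri((334.1,127.6),(354.4,234.75)))
print('clutch', tri((310+345/8.5,115+165/8.5),(330+475/8,205+235/8)))
S=512/800
print('dark box pts',[onz('top',u*S,v*S,90).round() for u,v in((285,268),(300,333),(377,310),(352,258))])
print('dark box sc',[onz('scene',u*S,v*S,90).round() for u,v in((375,343),(320,370),(283,330))])
print('candle',onz('top',209*S,258*S,40),'edge of table',[onz('top',u*S,v*S,0).round() for u,v in((10,404),(250,406),(780,414))])
print('calc', [onz('top',u/4.3+215,v/4.3+195,15).round() for u,v in((443,205),(575,192),(583,265),(452,280))])
```

```text
end (array([ 437.04700706, -352.87200107,  243.66851748]), np.float64(2.088773317269901))
clutch (array([ 443.77155501, -497.00294509,  113.32089377]), np.float64(1.2210039225577327))
dark box pts [array([647., 205.,  90.]), array([504., 167.,  90.]), array([557.,   0.,  90.]), array([672.,  58.,  90.])]
dark box sc [array([495.,  66.,  90.]), array([532., 192.,  90.]), array([667., 168.,  90.])]
candle [674.08324798 386.94999325  40.        ] edge of table [array([335., 837.,   0.]), array([340., 288.,   0.]), array([ 344., -920.,    0.])]
calc [array([ 411., -273.,   15.]), array([ 424., -382.,   15.]), array([ 364., -388.,   15.]), array([ 350., -280.,   15.])]
```

Call:
{"api": "drive_tool", "payload": {
  "motion": [
    [[0, 0.026, 0], [0, 0, -0.035]],
    [[0, 0.026, 0], [0, 0, -0.035]],
    [[0, 0.026, 0], [0, 0, -0.035]],
    [[0, 0.026, 0], [0, 0, -0.035]],
    [[0, 0.026, 0], [0, 0, -0.035]],
    [[0, 0.026, 0], [0, 0, -0.035]],
    [[0, 0.026, 0], [0, 0, -0.035]],
    [[0, 0.026, 0], [0, 0, -0.035]],
    [[0, 0.026, 0], [0, 0, -0.035]],
    [[0, 0.026, 0], [0, 0, -0.035]]
  ],
  "claw": 0.4,
  "force": 30
}}

```text
time_s: 0.93
ee_pos: [251.6, -255.3, 213.7]
ee_rot: [180.0, 0.0, -84.2]
force: [0.1, -0.0, -0.7]
gripper_width: 36.3
```

Call:
{"api": "drive_tool", "payload": {
  "motion": [
    [[0.02, 0, -0.014], [-0.0244, 0, 0]],
    [[0.02, 0, -0.014], [-0.0244, 0, 0]],
    [[0.02, 0, -0.014], [-0.0244, 0, 0]],
    [[0.02, 0, -0.014], [-0.0244, 0, 0]],
    [[0.02, 0, -0.014], [-0.0244, 0, 0]],
    [[0.02, 0, -0.014], [0, 0, 0]],
    [[0.02, 0, -0.014], [0, 0, 0]],
    [[0.02, 0, -0.014], [0, 0, 0]],
    [[0.02, 0, -0.014], [0, 0, 0]],
    [[0.02, 0, -0.014], [0, 0, 0]]
  ]
}}

```text
time_s: 1.77
ee_pos: [452.8, -256.5, 72.9]
ee_rot: [179.2, -6.9, -84.0]
force: [-0.3, -0.0, 0.6]
gripper_width: 36.7
```

Run:
```python
from h import *
r=snap('b')
for n in r: rolls('',r[n],n)
s=env.state();print(s['time_s'],s['ee_pos'],s['ee_rot'],s['gripper_width'],s['qpos'])
```

```text
scene orange [441.5  52. ] 5.6 53.6 23.7 (np.float64(255.2), np.float64(239.9)) 91
scene orange [443.5 -19. ] 176.6 54.2 22.7 (np.float64(268.4), np.float64(226.9)) 83
scene orange [  388.4 -1156. ] 145.5 92.6 38.3 (np.float64(440.2), np.float64(83.3)) 48
scene orange [  456.2 -1644.1] 104.5 148.8 89.1 (np.float64(473.4), np.float64(34.6)) 220
scene orange [  614.5 -1744.9] 17.8 84.9 56.8 (np.float64(453.4), np.float64(16.8)) 64
scene orange [  523.7 -1965.5] 91.8 78.4 35.8 (np.float64(487.5), np.float64(6.6)) 42
scene pale [460.4 -98.6] 160.1 49.6 18.1 (np.float64(279.3), np.float64(211.0)) 55
scene pale [ 501.4 -185.3] 146.6 74.7 20.1 (np.float64(285.7), np.float64(191.6)) 85
scene pale [ 453.7 -266.5] 2.0 48.1 22.2 (np.float64(309.6), np.float64(185.5)) 57
scene purple [ 405.5 -179.2] 50.8 62.2 23.7 (np.float64(305.7), np.float64(205.6)) 88
top orange [442.5 -20.4] 0.5 56.4 17.4 (np.float64(247.0), np.float64(232.6)) 79
top orange [440.9  50. ] 6.0 53.4 20.1 (np.float64(227.3), np.float64(232.7)) 83
top pale [457.1 -98.5] 163.0 54.9 17.2 (np.float64(269.0), np.float64(228.9)) 74
top pale [ 510.6 -190. ] 148.2 54.2 21.3 (np.float64(294.8), np.float64(214.3)) 37
1.8667 [ 453.42672113 -256.31106109   71.66347679] [179.15330836  -6.85756063 -83.90242384] 36.292929984365024 [-26.74274874  20.08061221 110.65896663  -8.5789437   46.56500818
  62.96805609]
```

View pics/b_scene.png

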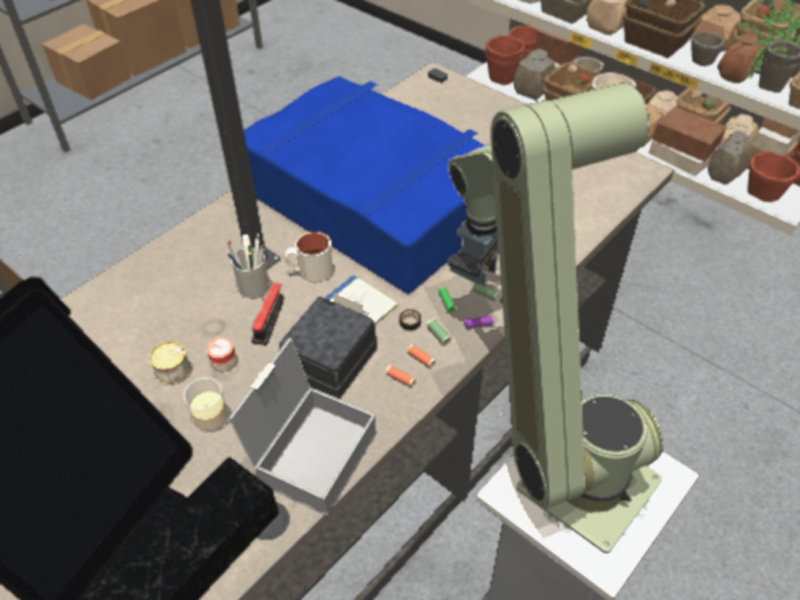

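View pics/b_top.png

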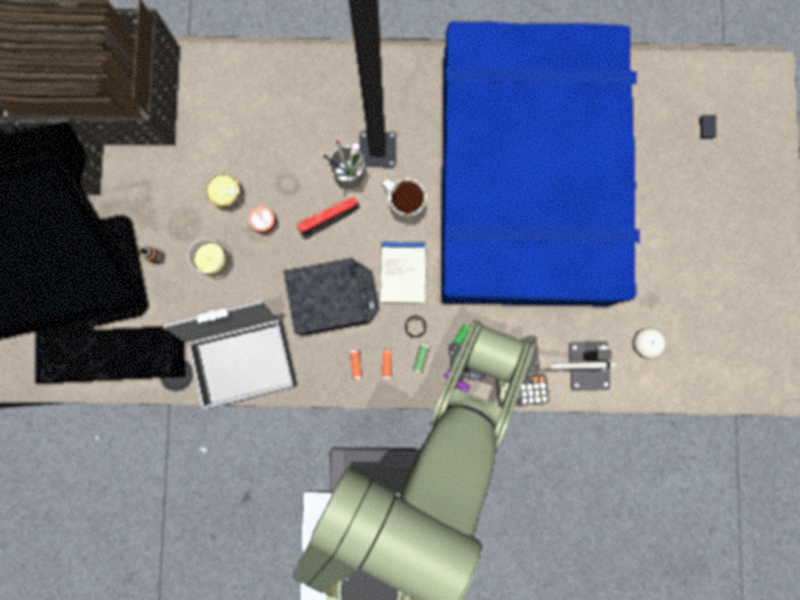

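Call:
{"api": "drive_tool", "payload": {
  "motion": [
    [[0, -0.0035, -0.005], [0, 0, 0]],
    [[0, -0.0035, -0.009], [0, 0, 0]],
    [[0, -0.0035, -0.01], [0, 0, 0]],
    [[0, 0, -0.01], [0, 0, 0]],
    [[0, 0, -0.01], [0, 0, 0]],
    [[0, 0, -0.009], [0, 0, 0]],
    [[0, 0, -0.008], [0, 0, 0]],
    [[0, 0, -0.005], [0, 0, 0]],
    [[0, 0, 0], [0, 0, 0]],
    [[0, 0, 0], [0, 0, 0]]
  ]
}}

```text
time_s: 2.7
ee_pos: [452.1, -267.2, 7.7]
ee_rot: [179.3, -6.9, -84.0]
force: [-0.5, 0.3, -0.0]
gripper_width: 36.5
```

Call:
{"api": "drive_tool", "payload": {
  "motion": [
    [[0, 0, 0], [0, 0, 0]],
    [[0, 0, 0], [0, 0, 0]],
    [[0, 0, 0], [0, 0, 0]],
    [[0, 0, 0], [0, 0, 0]],
    [[0, 0, 0], [0, 0, 0]],
    [[0, 0, 0], [0, 0, 0]],
    [[0, 0, 0], [0, 0, 0]],
    [[0, 0, 0], [0, 0, 0]],
    [[0, 0, 0], [0, 0, 0]],
    [[0, 0, 0], [0, 0, 0]]
  ],
  "claw": 0
}}

```text
time_s: 3.53
ee_pos: [452.6, -267.6, 8.5]
ee_rot: [179.3, -7.0, -84.0]
force: [-0.0, -0.1, 6.1]
gripper_width: 22.4
```

Call:
{"api": "drive_tool", "payload": {
  "motion": [
    [[0, 0, 0.003], [0, 0, 0]],
    [[0, 0, 0.004], [0, 0, 0]],
    [[0, 0, 0.006], [0, 0, 0]],
    [[0, 0, 0.008], [0, 0, 0]],
    [[0, 0.002, 0.01], [0, 0, 0]],
    [[0, 0.004, 0.012], [0, 0, 0]],
    [[0, 0.006, 0.015], [0.01, 0, 0]],
    [[0, 0.008, 0.015], [0.02, 0, 0]],
    [[0, 0.01, 0.015], [0.02, 0, 0]],
    [[0, 0.01, 0.015], [0.02, 0, 0]]
  ]
}}

```text
time_s: 4.37
ee_pos: [452.0, -226.7, 112.6]
ee_rot: [179.7, -2.9, -84.0]
force: [0.4, -0.7, -1.8]
gripper_width: 22.6
```

```bash
python3 - <<'E'
from h import *
r=snap('c')
for n in r: rolls('',r[n],n)
s=env.state();print(s['time_s'],s['ee_pos'],s['ee_rot'],s['gripper_width'],s['force'])
E
python3 -c "
import cv2
a=cv2.imread('pics/c_scene_raw.png')
cv2.imwrite('pics/c_z.png',cv2.resize(a[120:240,250:370],None,fx=5,fy=5,interpolation=cv2.INTER_CUBIC))"
```

```text
scene orange [441.5  52. ] 5.6 53.6 23.7 (np.float64(255.2), np.float64(239.9)) 91
scene orange [443.8 -18.8] 177.3 54.3 23.1 (np.float64(268.3), np.float64(226.9)) 84
scene orange [  399.7 -1157.7] 171.6 103.7 72.2 (np.float64(438.1), np.float64(82.1)) 88
scene orange [  455.5 -1642.8] 105.3 150.7 89.3 (np.float64(473.4), np.float64(34.8)) 223
scene orange [  613.7 -1743.8] 11.0 88.6 57.1 (np.float64(453.4), np.float64(16.9)) 65
scene orange [  523.7 -1965.5] 91.8 78.4 35.8 (np.float64(487.5), np.float64(6.6)) 42
scene pale [460.4 -98.6] 160.1 49.6 18.1 (np.float64(279.3), np.float64(211.0)) 55
scene pale [ 501.1 -185.1] 147.1 74.7 20.2 (np.float64(285.7), np.float64(191.7)) 85
scene purple [ 404.2 -179.9] 54.0 60.7 22.7 (np.float64(306.1), np.float64(205.7)) 84
top orange [443.5 -20.3] 1.7 55.8 17.6 (np.float64(247.0), np.float64(232.3)) 78
top orange [441.1  50.2] 6.5 53.4 20.4 (np.float64(227.2), np.float64(232.6)) 84
top pale [456.7 -98.4] 162.2 54.7 17.2 (np.float64(269.0), np.float64(229.0)) 74
top pale [ 508.5 -188.5] 147.9 59.0 21.5 (np.float64(294.4), np.float64(214.9)) 41
top purple [ 395.6 -195. ] 37.5 27.1 17.3 (np.float64(295.9), np.float64(246.7)) 38
4.4667 [ 453.69638692 -227.54272896  113.97740862] [179.99506861  -3.13330739 -84.03319953] 22.084915817277512 [ 0.62381282 -0.32252034 -1.47129635]
```

View pics/c_z.png

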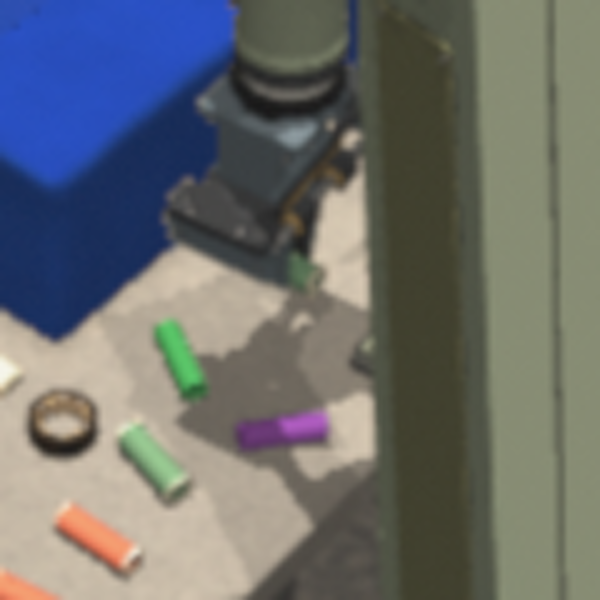

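Run:
```python
from h import *
S=.64
print('blk far right', tri((232*S,460*S),(182*S,328*S)))
print('blk near right', tri((275*S,497*S),(184*S,377*S)))
a=cv2.imread('pics/a_scene_raw.png')
cv2.imwrite('pics/blk.png',cv2.resize(a[270:370,60:200],None,fx=5.5,fy=5.5,interpolation=cv2.INTER_CUBIC))
```

```text
blk far right (array([516.33203736, 436.8174632 ,  65.79519032]), np.float64(12.071259402933109))
blk near right (array([407.5211134 , 431.20232061,  48.47201312]), np.float64(9.73945796649535))
```

View pics/blk.png

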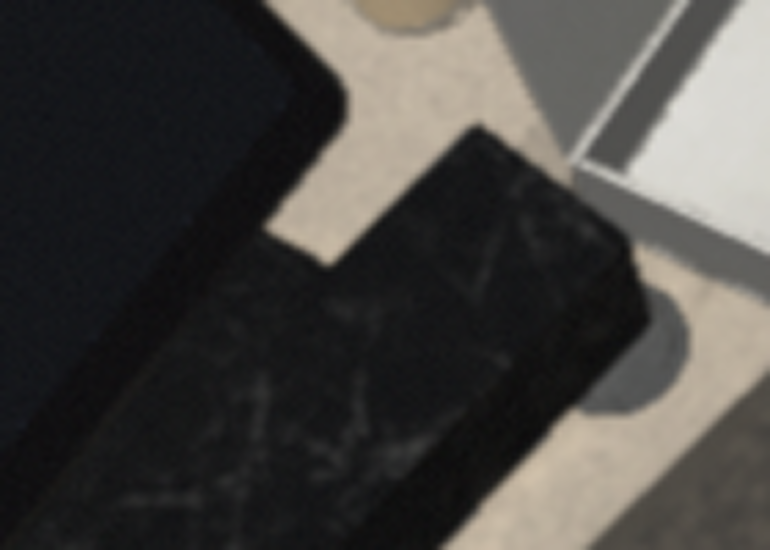

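Call:
{"api": "drive_tool", "payload": {
  "motion": [
    [[-0.002, 0.015, 0.006], [0.01, 0, 0]],
    [[-0.002, 0.025, 0.006], [0.01, 0, 0]],
    [[-0.002, 0.031, 0.006], [0.01, 0, 0]],
    [[-0.002, 0.031, 0.006], [0.01, 0, 0]],
    [[-0.002, 0.031, 0.006], [0.012, 0, 0]],
    [[-0.002, 0.031, 0.006], [0, 0, 0.015]],
    [[-0.002, 0.031, 0.006], [0, 0, 0.015]],
    [[-0.002, 0.031, 0.006], [0, 0, 0.015]],
    [[-0.002, 0.031, 0.006], [0, 0, 0.015]],
    [[-0.002, 0.031, 0.006], [0, 0, 0.015]]
  ]
}}

```text
time_s: 5.3
ee_pos: [430.7, 62.2, 170.7]
ee_rot: [179.9, -0.0, -79.7]
force: [0.9, -0.3, -1.6]
gripper_width: 22.3
```

Call:
{"api": "drive_tool", "payload": {
  "motion": [
    [[-0.002, 0.031, 0], [0, 0, 0.015]],
    [[-0.002, 0.031, 0], [0, 0, 0.015]],
    [[-0.002, 0.031, 0], [0, 0, 0.015]],
    [[-0.002, 0.031, 0], [0, 0, 0.015]],
    [[-0.002, 0.031, 0], [0, 0, 0.015]],
    [[-0.002, 0.031, 0], [0, 0, 0.007]],
    [[-0.002, 0.031, 0], [0, 0, 0]],
    [[0, 0.031, 0], [0, 0, 0]],
    [[0, 0.022, 0], [0, 0, 0]],
    [[0, 0.013, 0], [0, 0, 0]]
  ]
}}

```text
time_s: 6.13
ee_pos: [417.0, 345.9, 170.1]
ee_rot: [179.9, -0.0, -74.9]
force: [1.2, -0.3, -2.1]
gripper_width: 22.3
```

Run:
```python
from h import *
r=snap('d')
s=env.state();print(s['time_s'],s['ee_pos'],s['ee_rot'],s['gripper_width'],s['force'])
```

```text
6.2333 [417.36159469 345.01174378 170.12313244] [ 1.79927743e+02 -3.62319895e-02 -7.49173525e+01] 22.166480933398756 [ 0.24523396  0.07894128 -0.35079572]
```

View pics/d_scene.png

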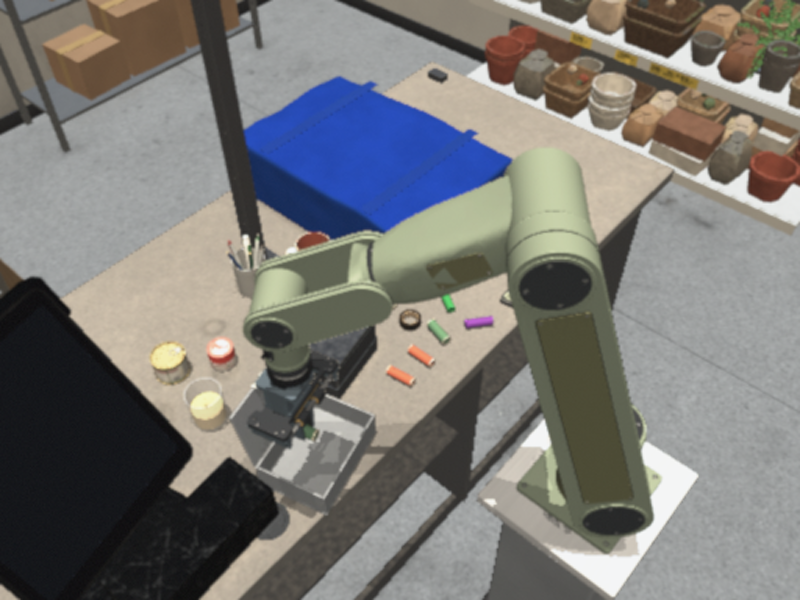

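View pics/d_top.png

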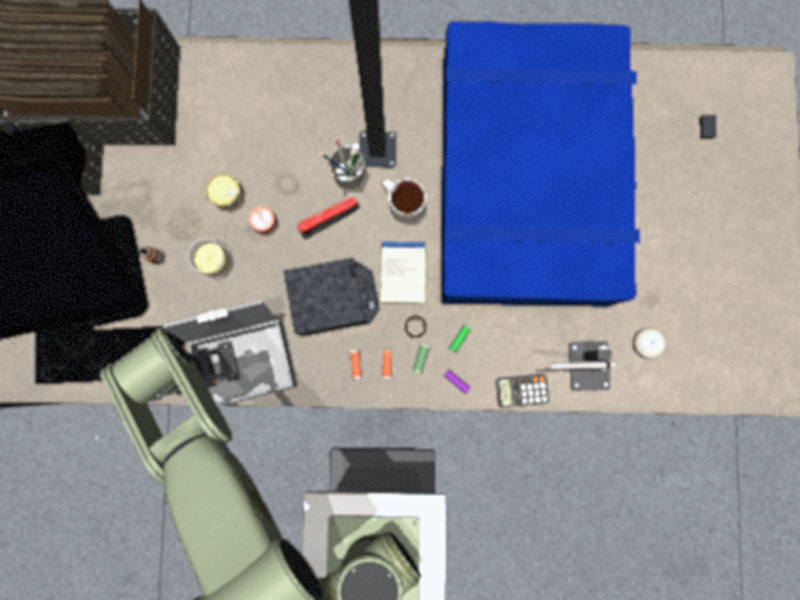

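Call:
{"api": "drive_tool", "payload": {
  "motion": [
    [[0.001, 0, -0.008], [0, 0, 0]],
    [[0.001, 0, -0.015], [0, 0, 0]],
    [[0.001, 0, -0.02], [0, 0, 0]],
    [[0, 0, -0.02], [0, 0, 0]],
    [[0, 0, -0.02], [0, 0, 0]],
    [[0, 0, -0.02], [0, 0, 0]],
    [[0, 0, -0.016], [0, 0, 0]],
    [[0, 0, -0.012], [0, 0, 0]],
    [[0, 0, -0.006], [0, 0, 0]],
    [[0, 0, 0], [0, 0, 0]]
  ]
}}

```text
time_s: 7.07
ee_pos: [420.1, 341.5, 32.4]
ee_rot: [179.8, -0.1, -75.1]
force: [-0.1, 0.4, -1.8]
gripper_width: 22.2
```

Call:
{"api": "drive_tool", "payload": {
  "motion": [
    [[0, 0, 0], [0, 0, 0]],
    [[0, 0, 0], [0, 0, 0]],
    [[0, 0, 0], [0, 0, 0]],
    [[0, 0, 0], [0, 0, 0]],
    [[0, 0, 0.005], [0, 0, 0]],
    [[0, 0, 0.015], [0, 0, 0]],
    [[0, 0, 0.025], [0, 0, 0]],
    [[0, 0, 0.03], [0, 0, 0]],
    [[0, 0, 0.03], [0, 0, 0]],
    [[0, 0, 0.03], [0, 0, 0]]
  ],
  "claw": 0.4
}}

```text
time_s: 7.9
ee_pos: [420.9, 343.6, 171.1]
ee_rot: [-180.0, 0.0, -75.0]
force: [0.1, -0.1, 0.5]
gripper_width: 36.6
```

Call:
{"api": "drive_tool", "payload": {
  "motion": [
    [[0.003, -0.03, 0], [0, 0, -0.02]],
    [[0.003, -0.04, 0], [0, 0, -0.02]],
    [[0.003, -0.04, 0], [0, 0, -0.02]],
    [[0.003, -0.04, 0], [0, 0, -0.02]],
    [[0.003, -0.04, 0], [0, 0, -0.015]],
    [[0.003, -0.03, 0], [0, 0, -0.015]],
    [[0.003, -0.03, 0], [0, 0, -0.02]],
    [[0.002, -0.022, -0.005], [0, 0, -0.01]],
    [[0, -0.015, -0.01], [0, 0, -0.01]],
    [[0, -0.008, -0.01], [0, 0, -0.01]]
  ]
}}

```text
time_s: 8.73
ee_pos: [444.5, 46.9, 144.8]
ee_rot: [-179.9, -0.0, -84.4]
force: [0.4, -0.0, -0.6]
gripper_width: 36.5
```

Run:
```python
from h import *
r=snap('e')
for n in r: rolls('',r[n],n)
s=env.state();print(s['time_s'],s['ee_pos'],s['ee_rot'],s['gripper_width'],s['force'])
b=cv2.imread('pics/e_top_raw.png');a=cv2.imread('pics/e_scene_raw.png')
cv2.imwrite('pics/e_z.png',np.hstack([cv2.resize(a[215:335,140:260],(400,400)),cv2.resize(b[180:270,110:200],(400,400))]))
```

```text
scene orange [440.9  51.7] 5.9 56.3 23.1 (np.float64(255.4), np.float64(239.9)) 94
scene orange [443.2 -19.1] 176.1 56.2 22.7 (np.float64(268.5), np.float64(227.0)) 86
scene orange [  392.8 -1158.2] 8.0 111.8 65.0 (np.float64(439.5), np.float64(82.7)) 112
scene orange [  455.7 -1645.1] 103.6 147.8 87.7 (np.float64(473.6), np.float64(34.6)) 218
scene orange [  613.7 -1744.4] 19.7 85.7 52.6 (np.float64(453.5), np.float64(16.9)) 65
scene orange [  524.2 -1965.9] 90.5 78.7 34.3 (np.float64(487.5), np.float64(6.5)) 41
scene pale [425.2 344. ] 14.4 50.8 21.2 (np.float64(196.2), np.float64(301.0)) 102
scene pale [460.5 -98.8] 160.4 50.0 17.7 (np.float64(279.4), np.float64(211.0)) 54
scene pale [ 501.8 -185.3] 146.7 74.4 19.6 (np.float64(285.6), np.float64(191.6)) 82
scene purple [ 404.3 -179.4] 53.0 61.5 22.1 (np.float64(306.0), np.float64(205.7)) 82
top pale [422.1 345.6] 14.1 53.1 18.8 (np.float64(144.2), np.float64(236.5)) 80
top pale [456.8 -98. ] 163.3 54.8 17.0 (np.float64(268.9), np.float64(229.0)) 73
top pale [ 504.7 -188. ] 148.4 73.6 25.0 (np.float64(294.2), np.float64(216.0)) 43
top bgreen [ 502.8 -186.3] 147.8 55.7 10.9 (np.float64(293.7), np.float64(216.5)) 46
top purple [ 405.6 -181.5] 50.6 61.3 16.7 (np.float64(292.2), np.float64(243.8)) 82
8.8333 [443.0007457   47.52926509 143.44763238] [ 1.79870685e+02 -1.33531387e-02 -8.43480541e+01] 36.49736441683052 [ 0.69531333  0.17281302 -0.91497836]
```

View pics/e_z.png

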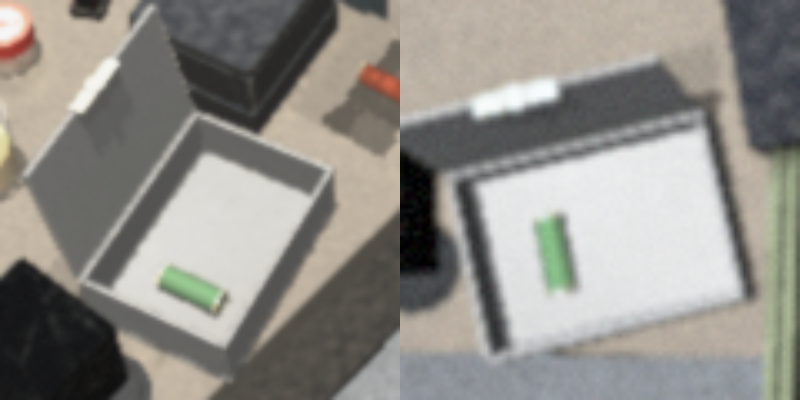

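Call:
{"api": "drive_tool", "payload": {
  "motion": [
    [[-0.002, 0.003, -0.01], [0, 0, 0]],
    [[0, 0, -0.016], [0, 0, 0]],
    [[0, 0, -0.02], [0, 0, 0]],
    [[0, 0, -0.02], [0, 0, 0]],
    [[0, 0, -0.02], [0, 0, 0]],
    [[0, 0, -0.02], [0, 0, 0]],
    [[0, 0, -0.016], [0, 0, 0]],
    [[0, 0, -0.011], [0, 0, 0]],
    [[0, 0, -0.006], [0, 0, 0]],
    [[0, 0, 0], [0, 0, 0]]
  ]
}}

```text
time_s: 9.67
ee_pos: [441.9, 52.3, 4.6]
ee_rot: [179.9, 0.0, -84.2]
force: [-0.1, -0.2, 0.0]
gripper_width: 36.0
```

Call:
{"api": "drive_tool", "payload": {
  "motion": [
    [[0, 0, 0], [0, 0, 0]],
    [[0, 0, 0], [0, 0, 0]],
    [[0, 0, 0], [0, 0, 0]],
    [[0, 0, 0], [0, 0, 0]],
    [[0, 0, 0], [0, 0, 0]],
    [[0, 0, 0], [0, 0, 0]],
    [[0, 0, 0.002], [0, 0, 0]],
    [[0, 0, 0.004], [0, 0, 0]],
    [[0, 0, 0.006], [0, 0, 0]],
    [[0, 0, 0.01], [0, 0, 0]]
  ],
  "claw": 0
}}

```text
time_s: 10.5
ee_pos: [441.1, 51.5, 26.8]
ee_rot: [179.9, -0.0, -84.2]
force: [-0.7, -0.6, -1.3]
gripper_width: 20.3
```

Call:
{"api": "drive_tool", "payload": {
  "motion": [
    [[0, 0, 0.02], [0, 0, 0]],
    [[0, 0, 0.03], [0, 0, 0]],
    [[0, 0.01, 0.03], [0, 0, 0.02]],
    [[-0.002, 0.025, 0.03], [0, 0, 0.02]],
    [[-0.002, 0.035, 0.015], [0, 0, 0.02]],
    [[-0.002, 0.035, 0.005], [0, 0, 0.02]],
    [[-0.002, 0.035, 0], [0, 0, 0.02]],
    [[-0.002, 0.035, 0], [0, 0, 0.02]],
    [[-0.002, 0.035, 0], [0, 0, 0.02]],
    [[0, 0.03, 0], [0, 0, 0.02]]
  ]
}}

```text
time_s: 11.33
ee_pos: [429.1, 293.6, 157.3]
ee_rot: [180.0, 0.0, -75.0]
force: [-0.2, -0.1, -1.5]
gripper_width: 20.5
```

Call:
{"api": "drive_tool", "payload": {
  "motion": [
    [[0, 0.015, 0], [0, 0, 0]],
    [[0, 0.005, -0.008], [0, 0, 0]],
    [[0, 0, -0.016], [0, 0, 0]],
    [[0, 0, -0.02], [0, 0, 0]],
    [[0, 0, -0.02], [0, 0, 0]],
    [[0, 0, -0.02], [0, 0, 0]],
    [[0, 0, -0.018], [0, 0, 0]],
    [[0, 0, -0.012], [0, 0, 0]],
    [[0, 0, -0.006], [0, 0, 0]],
    [[0, 0, 0], [0, 0, 0]]
  ]
}}

```text
time_s: 12.17
ee_pos: [429.0, 309.7, 35.4]
ee_rot: [179.8, -0.1, -75.1]
force: [-1.0, -0.2, -2.0]
gripper_width: 20.3
```

Call:
{"api": "drive_tool", "payload": {
  "motion": [
    [[0, 0, 0], [0, 0, 0]],
    [[0, 0, 0], [0, 0, 0]],
    [[0, 0, 0], [0, 0, 0]],
    [[0, 0, 0], [0, 0, 0]],
    [[0, 0, 0.005], [0, 0, 0]],
    [[0, 0, 0.015], [0, 0, 0]],
    [[0, 0, 0.025], [0, 0, 0]],
    [[0, 0, 0.03], [0, 0, 0]],
    [[0, 0, 0.03], [0, 0, 0]],
    [[0, -0.01, 0.02], [0, 0, 0]]
  ],
  "claw": 0.4
}}

```text
time_s: 13.0
ee_pos: [431.2, 303.5, 165.6]
ee_rot: [-179.7, 0.1, -75.0]
force: [-0.4, 0.7, 0.9]
gripper_width: 37.0
```

Call:
{"api": "drive_tool", "payload": {
  "motion": [
    [[0.002, -0.03, 0], [0, 0, -0.033]],
    [[0.002, -0.04, 0], [0, 0, -0.033]],
    [[0.002, -0.04, 0], [0, 0, -0.033]],
    [[0.002, -0.04, 0], [0, 0, -0.033]],
    [[0.002, -0.04, 0], [0, 0, -0.033]],
    [[0.002, -0.04, 0], [0, 0, -0.033]],
    [[0.002, -0.04, 0], [0, 0, -0.033]],
    [[0, -0.025, -0.005], [0, 0, -0.033]],
    [[0, -0.015, -0.01], [0, 0, -0.033]],
    [[0, -0.01, -0.01], [0, 0, 0]]
  ]
}}

```text
time_s: 13.83
ee_pos: [444.4, -20.3, 137.8]
ee_rot: [-179.9, -0.0, -92.3]
force: [-0.4, 0.3, -0.1]
gripper_width: 36.6
```

Run:
```python
from h import *
r=snap('f')
for n in r: rolls('',r[n],n)
s=env.state();print(s['time_s'],s['ee_pos'],s['ee_rot'],s['gripper_width'],s['force'])
```

```text
scene orange [432.6 312. ] 10.9 54.8 19.7 (np.float64(202.0), np.float64(292.6)) 99
scene orange [443.  -19.2] 177.1 55.4 22.7 (np.float64(268.6), np.float64(227.0)) 85
scene orange [  386.2 -1148.3] 178.1 121.3 43.7 (np.float64(439.9), np.float64(84.2)) 77
scene orange [  456.4 -1650.1] 104.1 177.1 86.8 (np.float64(473.9), np.float64(34.1)) 245
scene orange [  614.5 -1743.4] 14.6 87.6 55.8 (np.float64(453.2), np.float64(16.9)) 61
scene orange [  523.7 -1965.5] 91.8 78.4 35.8 (np.float64(487.5), np.float64(6.6)) 42
scene pale [425.1 343.8] 14.1 51.1 20.7 (np.float64(196.3), np.float64(300.9)) 100
scene pale [460.3 -98.8] 162.0 49.6 17.2 (np.float64(279.4), np.float64(211.0)) 52
scene pale [ 498.4 -183.4] 145.7 65.7 20.3 (np.float64(286.0), np.float64(192.3)) 74
scene purple [ 404.  -179.5] 53.4 61.6 21.8 (np.float64(306.0), np.float64(205.8)) 81
top orange [428.5 311.9] 12.4 53.7 17.5 (np.float64(153.7), np.float64(234.9)) 75
top pale [422.1 345.4] 13.8 54.8 18.6 (np.float64(144.2), np.float64(236.5)) 81
top pale [ 504.3 -186.7] 148.4 72.3 25.4 (np.float64(293.9), np.float64(216.1)) 43
top bgreen [ 503.6 -186.9] 146.8 56.4 11.2 (np.float64(293.9), np.float64(216.3)) 47
top purple [ 405.6 -181.5] 50.6 61.3 16.7 (np.float64(292.2), np.float64(243.8)) 82
13.9333 [443.03981859 -19.50745684 136.46362478] [ 1.79880396e+02 -1.41305235e-02 -9.22195460e+01] 36.73589365960756 [ 0.06813737 -0.29252722  0.49891985]
```

Second roll lies in the box; orange 2 is still at (443,-19.5). Grasp it.

Call:
{"api": "drive_tool", "payload": {
  "motion": [
    [[0, 0, -0.01], [0, 0, 0]],
    [[0, 0, -0.016], [0, 0, 0]],
    [[0, 0, -0.02], [0, 0, 0]],
    [[0, 0, -0.02], [0, 0, 0]],
    [[0, 0, -0.02], [0, 0, 0]],
    [[0, 0, -0.018], [0, 0, 0]],
    [[0, 0, -0.013], [0, 0, 0]],
    [[0, 0, -0.01], [0, 0, 0]],
    [[0, 0, -0.005], [0, 0, 0]],
    [[0, 0, 0], [0, 0, 0]]
  ]
}}

```text
time_s: 14.77
ee_pos: [444.0, -17.6, 4.8]
ee_rot: [179.9, 0.0, -92.0]
force: [-0.7, 0.6, -0.3]
gripper_width: 36.1
```

Call:
{"api": "drive_tool", "payload": {
  "motion": [
    [[0, 0, 0], [0, 0, 0]],
    [[0, 0, 0], [0, 0, 0]],
    [[0, 0, 0], [0, 0, 0]],
    [[0, 0, 0], [0, 0, 0]],
    [[0, 0, 0], [0, 0, 0]],
    [[0, 0, 0], [0, 0, 0]],
    [[0, 0, 0.002], [0, 0, 0]],
    [[0, 0, 0.004], [0, 0, 0]],
    [[0, 0, 0.006], [0, 0, 0]],
    [[0, 0, 0.01], [0, 0, 0]]
  ],
  "claw": 0
}}

```text
time_s: 15.6
ee_pos: [443.2, -18.4, 26.8]
ee_rot: [179.9, -0.0, -92.1]
force: [0.2, -0.4, -1.3]
gripper_width: 20.5
```

Call:
{"api": "drive_tool", "payload": {
  "motion": [
    [[0, 0, 0.02], [0, 0, 0]],
    [[0, 0, 0.03], [0, 0, 0]],
    [[0, 0.01, 0.03], [0, 0, 0.033]],
    [[0, 0.025, 0.03], [0, 0, 0.033]],
    [[0, 0.035, 0.02], [0, 0, 0.033]],
    [[0, 0.035, 0.005], [0, 0, 0.033]],
    [[0, 0.035, 0], [0, 0, 0.033]],
    [[0, 0.035, 0], [0, 0, 0.033]],
    [[-0.002, 0.035, 0], [0, 0, 0.033]],
    [[-0.002, 0.035, 0], [0, 0, 0.033]]
  ]
}}

```text
time_s: 16.43
ee_pos: [439.5, 228.2, 162.4]
ee_rot: [-180.0, -0.0, -76.9]
force: [0.3, 0.7, -1.4]
gripper_width: 20.5
```

Call:
{"api": "drive_tool", "payload": {
  "motion": [
    [[0, 0.025, 0], [0, 0, 0.03]],
    [[0, 0.015, -0.008], [0, 0, 0]],
    [[0, 0.008, -0.016], [0, 0, 0]],
    [[0, 0, -0.022], [0, 0, 0]],
    [[0, 0, -0.022], [0, 0, 0]],
    [[0, 0, -0.022], [0, 0, 0]],
    [[0, 0, -0.018], [0, 0, 0]],
    [[0, 0, -0.012], [0, 0, 0]],
    [[0, 0, -0.005], [0, 0, 0]],
    [[0, 0, 0], [0, 0, 0]]
  ]
}}

```text
time_s: 17.27
ee_pos: [439.3, 274.1, 36.1]
ee_rot: [179.8, -0.1, -75.2]
force: [-0.4, -0.9, -1.0]
gripper_width: 20.5
```

Call:
{"api": "drive_tool", "payload": {
  "motion": [
    [[0, 0, 0], [0, 0, 0]],
    [[0, 0, 0], [0, 0, 0]],
    [[0, 0, 0], [0, 0, 0]],
    [[0, 0, 0], [0, 0, 0]],
    [[0, 0, 0.005], [0, 0, 0]],
    [[0, 0, 0.015], [0, 0, 0]],
    [[0, 0, 0.025], [0, 0, 0]],
    [[0, 0, 0.03], [0, 0, 0]],
    [[0, 0, 0.03], [0, 0, 0]],
    [[0, -0.01, 0.02], [0, 0, 0]]
  ],
  "claw": 0.4
}}

```text
time_s: 18.1
ee_pos: [441.3, 266.3, 165.6]
ee_rot: [-179.7, 0.1, -75.2]
force: [0.8, 0.0, -0.2]
gripper_width: 36.5
```

Call:
{"api": "drive_tool", "payload": {
  "motion": [
    [[0.001, -0.025, 0], [0, 0, -0.06]],
    [[0.002, -0.04, 0], [0, 0, -0.06]],
    [[0.002, -0.04, 0], [0, 0, -0.06]],
    [[0.002, -0.04, 0], [0, 0, -0.06]],
    [[0.002, -0.04, 0], [0, 0, -0.06]],
    [[0.002, -0.04, 0], [0, 0, -0.06]],
    [[0.002, -0.04, 0], [0, 0, -0.06]],
    [[0.002, -0.04, -0.005], [0, 0, -0.06]],
    [[0.002, -0.035, -0.01], [0, 0, -0.06]],
    [[0.002, -0.02, -0.01], [0, 0, -0.04]]
  ]
}}

```text
time_s: 18.93
ee_pos: [459.4, -98.7, 137.9]
ee_rot: [-179.8, -0.0, -108.8]
force: [0.4, 0.4, -0.7]
gripper_width: 36.9
```

Run:
```python
from h import *
r=snap('g')
for n in r: rolls('',r[n],n)
s=env.state();print(s['time_s'],s['ee_pos'],s['ee_rot'],s['gripper_width'],s['force'])
```

```text
scene orange [432.6 312. ] 10.9 54.8 19.7 (np.float64(202.0), np.float64(292.6)) 99
scene orange [442.2 275.4] 11.0 56.0 19.8 (np.float64(208.1), np.float64(283.1)) 97
scene orange [  410.3 -1166.8] 146.3 133.3 75.9 (np.float64(436.9), np.float64(80.4)) 111
scene orange [  457.4 -1650.5] 104.2 173.8 86.0 (np.float64(473.7), np.float64(34.0)) 245
scene orange [  613.  -1744.4] 11.6 88.5 58.6 (np.float64(453.6), np.float64(16.9)) 65
scene orange [  523.7 -1964.4] 91.8 81.5 35.4 (np.float64(487.5), np.float64(6.7)) 43
scene pale [425.3 344. ] 15.6 50.5 20.7 (np.float64(196.2), np.float64(300.9)) 99
scene pale [460.9 -98.9] 162.2 47.3 16.8 (np.float64(279.3), np.float64(210.9)) 48
scene pale [ 503.3 -187. ] 143.7 77.9 20.5 (np.float64(285.6), np.float64(191.1)) 88
scene purple [ 404.4 -179.3] 52.7 62.3 22.0 (np.float64(305.9), np.float64(205.8)) 82
top orange [428.9 312. ] 12.2 54.9 17.2 (np.float64(153.7), np.float64(234.8)) 75
top orange [439.6 276. ] 13.8 53.1 17.1 (np.float64(163.9), np.float64(231.9)) 71
top pale [421.5 345.2] 14.1 53.7 18.5 (np.float64(144.3), np.float64(236.7)) 79
19.0333 [458.40449078 -97.85939388 136.35029359] [ 1.79918769e+02 -4.80129342e-02 -1.08736467e+02] 36.12511520877301 [ 0.69129541 -0.14852699  0.43258927]
```

View pics/g_scene.png

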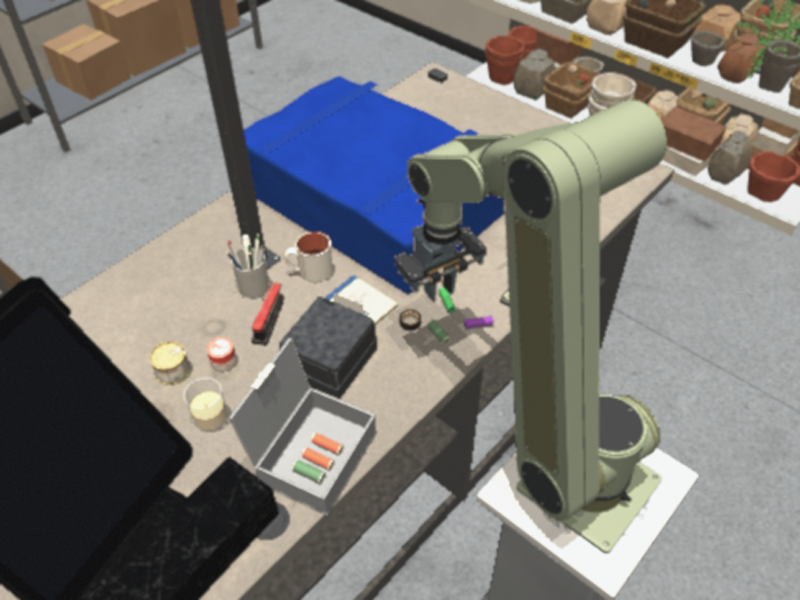

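Call:
{"api": "drive_tool", "payload": {
  "motion": [
    [[0, 0, -0.01], [0, 0, 0]],
    [[0, 0, -0.016], [0, 0, 0]],
    [[0, 0, -0.02], [0, 0, 0]],
    [[0, 0, -0.02], [0, 0, 0]],
    [[0, 0, -0.02], [0, 0, 0]],
    [[0, 0, -0.018], [0, 0, 0]],
    [[0, 0, -0.013], [0, 0, 0]],
    [[0, 0, -0.01], [0, 0, 0]],
    [[0, 0, -0.005], [0, 0, 0]],
    [[0, 0, 0], [0, 0, 0]]
  ]
}}

```text
time_s: 19.87
ee_pos: [458.8, -94.4, 4.7]
ee_rot: [179.9, 0.0, -108.4]
force: [-0.3, -0.4, -0.4]
gripper_width: 36.6
```

Call:
{"api": "drive_tool", "payload": {
  "motion": [
    [[0, 0, 0], [0, 0, 0]],
    [[0, 0, 0], [0, 0, 0]],
    [[0, 0, 0], [0, 0, 0]],
    [[0, 0, 0], [0, 0, 0]],
    [[0, 0, 0], [0, 0, 0]],
    [[0, 0, 0], [0, 0, 0]],
    [[0, 0, 0.002], [0, 0, 0]],
    [[0, 0, 0.004], [0, 0, 0]],
    [[0, 0, 0.006], [0, 0, 0]],
    [[0, 0, 0.01], [0, 0, 0]]
  ],
  "claw": 0
}}

```text
time_s: 20.7
ee_pos: [458.2, -95.2, 26.7]
ee_rot: [179.9, -0.0, -108.5]
force: [-0.1, -0.1, -1.6]
gripper_width: 22.8
```

Call:
{"api": "drive_tool", "payload": {
  "motion": [
    [[0, 0, 0.02], [0, 0, 0]],
    [[0, 0, 0.03], [0, 0, 0]],
    [[0, 0.01, 0.03], [0, 0, 0.06]],
    [[0, 0.025, 0.03], [0, 0, 0.06]],
    [[-0.002, 0.035, 0.02], [0, 0, 0.06]],
    [[-0.003, 0.038, 0.005], [0, 0, 0.06]],
    [[-0.003, 0.038, 0], [0, 0, 0.06]],
    [[-0.003, 0.038, 0], [0, 0, 0.06]],
    [[-0.003, 0.038, 0], [0, 0, 0.06]],
    [[-0.001, 0.038, 0], [0, 0, 0.06]]
  ]
}}

```text
time_s: 21.53
ee_pos: [442.9, 166.2, 162.4]
ee_rot: [180.0, -0.0, -80.8]
force: [0.4, -0.0, -1.0]
gripper_width: 22.4
```

Call:
{"api": "drive_tool", "payload": {
  "motion": [
    [[0.001, 0.033, 0], [0, 0, 0.05]],
    [[0.002, 0.028, -0.004], [0, 0, 0.05]],
    [[0.002, 0.016, -0.016], [0, 0, 0]],
    [[0, 0, -0.022], [0, 0, 0]],
    [[0, 0, -0.022], [0, 0, 0]],
    [[0, 0, -0.022], [0, 0, 0]],
    [[0, 0, -0.018], [0, 0, 0]],
    [[0, 0, -0.014], [0, 0, 0]],
    [[0, 0, -0.006], [0, 0, 0]],
    [[0, 0, 0], [0, 0, 0]]
  ]
}}

```text
time_s: 22.37
ee_pos: [448.0, 241.1, 36.8]
ee_rot: [179.8, -0.1, -75.2]
force: [0.3, 0.4, -2.1]
gripper_width: 22.2
```

Call:
{"api": "drive_tool", "payload": {
  "motion": [
    [[0, 0, 0], [0, 0, 0]],
    [[0, 0, 0], [0, 0, 0]],
    [[0, 0, 0], [0, 0, 0]],
    [[0, 0, 0], [0, 0, 0]],
    [[0, 0, 0.005], [0, 0, 0]],
    [[0, 0, 0.015], [0, 0, 0]],
    [[0, 0, 0.025], [0, 0, 0]],
    [[0, 0, 0.03], [0, 0, 0]],
    [[0, 0, 0.03], [0, 0, 0]],
    [[0, 0, 0.035], [0, 0, 0]]
  ],
  "claw": 0.4
}}

```text
time_s: 23.2
ee_pos: [448.3, 241.3, 179.3]
ee_rot: [179.9, -0.0, -75.2]
force: [0.5, 0.9, 0.2]
gripper_width: 36.3
```

Call:
{"api": "drive_tool", "payload": {
  "motion": [
    [[0, 0, 0.02], [0, 0, 0]],
    [[0, 0, 0.03], [0, 0, 0]],
    [[0.01, 0.004, 0.03], [0, 0, 0]],
    [[0.018, 0.008, 0.015], [0, 0, 0]],
    [[0.022, 0.01, 0], [0, 0, 0]],
    [[0.022, 0.01, 0], [0, 0, 0]],
    [[0.022, 0.01, 0], [0, 0, 0]],
    [[0.022, 0.008, 0], [0, 0, 0]],
    [[0.015, 0.006, 0], [0, 0, 0]],
    [[0.01, 0, 0], [0, 0, 0]]
  ],
  "claw": 0
}}

```text
time_s: 24.03
ee_pos: [591.3, 298.6, 272.9]
ee_rot: [-180.0, 0.0, -75.2]
force: [-0.4, 0.1, -0.8]
gripper_width: 0.3
```

Run:
```python
from h import *
r=snap('i')
for n in r: rolls('',r[n],n)
s=env.state();print(s['time_s'],s['ee_pos'],s['ee_rot'],s['gripper_width'],s['force'])
b=cv2.imread('pics/i_top_raw.png');a=cv2.imread('pics/i_scene_raw.png')
cv2.imwrite('pics/i_z.png',np.hstack([cv2.resize(a[200:330,130:260],(400,400)),cv2.resize(b[160:280,90:210],(400,400))]))
```

```text
scene orange [432.7 312. ] 11.3 56.1 19.6 (np.float64(202.0), np.float64(292.6)) 101
scene orange [442.4 274.9] 10.7 55.5 21.0 (np.float64(208.2), np.float64(283.0)) 102
scene orange [  494.7 -1073.4] 58.2 96.1 77.6 (np.float64(409.9), np.float64(82.5)) 152
scene orange [  383.6 -1174.7] 97.6 102.5 70.4 (np.float64(443.1), np.float64(81.8)) 85
scene orange [  456.2 -1650.4] 104.2 138.7 87.4 (np.float64(474.0), np.float64(34.1)) 195
scene orange [  613.7 -1747.7] 20.6 80.6 50.1 (np.float64(453.7), np.float64(16.6)) 55
scene orange [  524.8 -1966. ] 90.2 79.7 32.6 (np.float64(487.4), np.float64(6.5)) 40
scene pale [425.7 344.2] 14.7 51.3 20.4 (np.float64(196.1), np.float64(300.9)) 99
scene pale [452.6 243.7] 10.5 51.6 18.5 (np.float64(212.9), np.float64(274.8)) 78
top orange [437.9 276.5] 9.7 55.0 18.2 (np.float64(163.7), np.float64(232.4)) 77
top pale [451.2 243.4] 14.1 52.5 17.9 (np.float64(173.1), np.float64(228.8)) 73
top pale [ 505.6 -188.1] 147.7 72.0 24.7 (np.float64(294.3), np.float64(215.7)) 43
top bgreen [ 503.4 -186.9] 149.4 55.8 10.9 (np.float64(293.9), np.float64(216.3)) 46
top purple [ 405.6 -181.5] 50.6 61.3 16.7 (np.float64(292.2), np.float64(243.8)) 82
24.1333 [590.94538604 297.36658199 272.60883661] [ 1.79980362e+02 -3.03484811e-02 -7.52633211e+01] 0.3999633240539677 [-0.98793837  0.76012755 -0.20552429]
```

View pics/i_z.png

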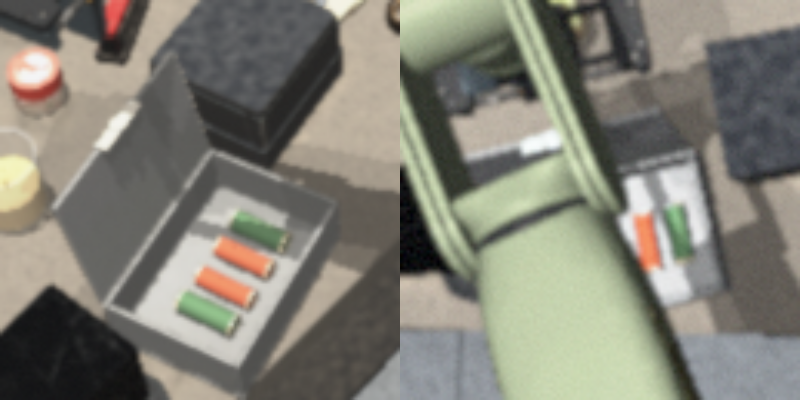

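View pics/i_scene.png

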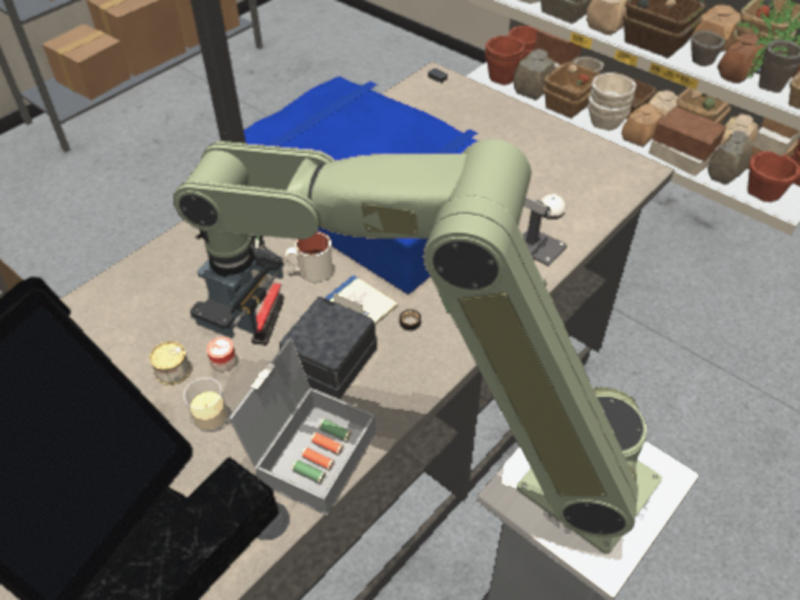

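Call:
{"api": "drive_tool", "payload": {
  "motion": [
    [[0, 0, -0.01], [0, 0, 0]],
    [[0, 0, -0.015], [0, 0, 0]],
    [[0, 0, -0.018], [0, 0, 0]],
    [[0, 0, -0.018], [0, 0, 0]],
    [[0, 0, -0.016], [0, 0, 0]],
    [[0, 0, -0.012], [0, 0, 0]],
    [[0, 0, -0.007], [0, 0, 0]],
    [[-0.006, -0.0016, -0.002], [0, 0, 0]],
    [[-0.008, -0.0022, 0], [0, 0, 0]],
    [[-0.005, -0.0014, 0], [0, 0, 0]]
  ]
}}

```text
time_s: 24.97
ee_pos: [569.8, 292.2, 175.8]
ee_rot: [-180.0, 0.0, -75.2]
force: [-0.1, 0.3, -0.3]
gripper_width: 0.2
```

Call:
{"api": "drive_tool", "payload": {
  "motion": [
    [[-0.002, -0.0005, 0], [0, 0, 0]],
    [[-0.002, -0.0006, 0], [0, 0, 0]],
    [[-0.002, -0.0005, 0], [0, 0, 0]],
    [[-0.002, -0.0006, 0], [0, 0, 0]],
    [[-0.002, -0.0005, 0], [0, 0, 0]],
    [[-0.002, -0.0006, 0], [0, 0, 0]],
    [[-0.002, -0.0005, 0], [0, 0, 0]],
    [[-0.002, -0.0006, 0], [0, 0, 0]],
    [[-0.002, -0.0005, 0], [0, 0, 0]],
    [[-0.002, -0.0006, 0], [0, 0, 0]]
  ]
}}

```text
time_s: 25.8
ee_pos: [550.9, 286.9, 174.9]
ee_rot: [180.0, -0.0, -75.2]
force: [1.0, -0.2, 0.3]
gripper_width: 0.2
```

```bash
cat >> h.py <<'E'
def bx():
    s=env.state();p=s['ee_pos'];y=np.radians(15.3);d=p[:2]-[432,301]
    print(round(s['time_s'],2),p.round(1),"x'",round(d[0]*np.cos(y)+d[1]*np.sin(y),1),"y'",round(-d[0]*np.sin(y)+d[1]*np.cos(y),1),s['force'].round(2))
def lidpic(tag):
    r=snap(tag);b=r['top'];a=r['scene']
    cv2.imwrite(f'pics/{tag}_z.png',np.hstack([cv2.resize(a[200:330,130:260],(400,400)),cv2.resize(b[160:280,90:210],(400,400))])[:,:,::-1])
E
python3 - <<'E'
from h import *
lidpic('j');bx()
E
```

```text
25.9 [550.7 286.9 175. ] x' 110.7 y' -44.9 [ 1.27  0.12 -0.04]
```

View pics/j_z.png

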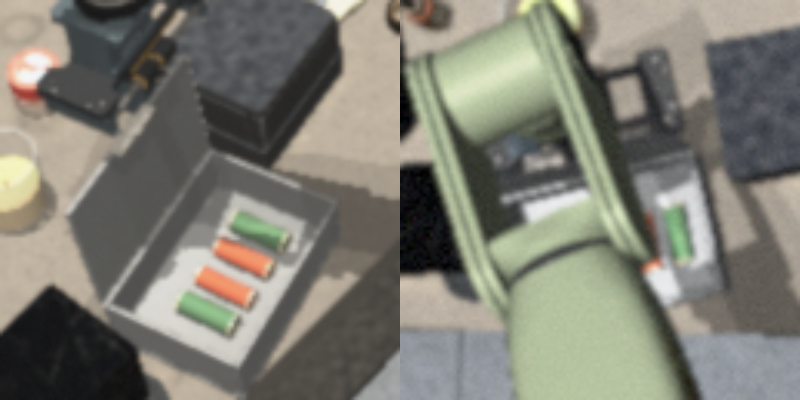

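Call:
{"api": "drive_tool", "payload": {
  "motion": [
    [[-0.002, -0.0005, 0], [0, 0, 0]],
    [[-0.002, -0.0006, 0], [0, 0, 0]],
    [[-0.002, -0.0005, 0], [0, 0, 0]],
    [[-0.002, -0.0006, 0], [0, 0, 0]],
    [[-0.002, -0.0005, 0], [0, 0, 0]],
    [[-0.002, -0.0006, 0], [0, 0, 0]],
    [[-0.001, -0.0003, 0], [0, 0, 0]],
    [[0, 0, 0], [0, 0, 0]],
    [[0, 0, 0], [0, 0, 0]],
    [[0, 0, 0], [0, 0, 0]]
  ]
}}

```text
time_s: 26.73
ee_pos: [538.1, 283.4, 175.0]
ee_rot: [-180.0, -0.0, -75.2]
force: [0.5, 0.4, -0.5]
gripper_width: 0.5
```

Run:
```python
from h import *
lidpic('k');bx()
```

```text
26.83 [538.2 283.4 174.9] x' 97.8 y' -45.0 [-0.3  -0.1  -0.01]
```

View pics/k_z.png

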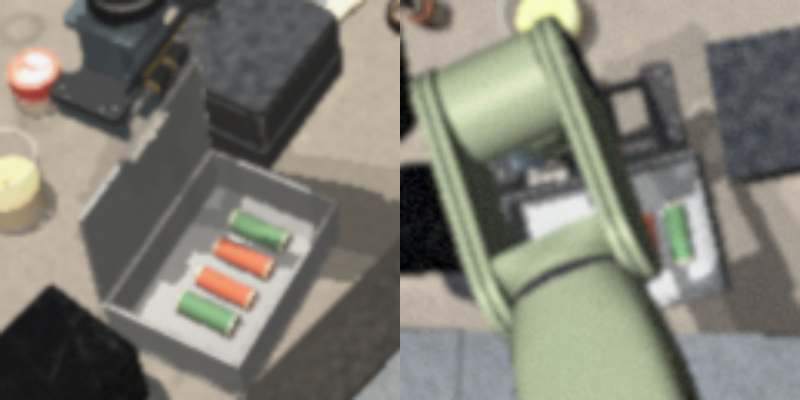

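Call:
{"api": "drive_tool", "payload": {
  "motion": [
    [[-0.0015, -0.0004, 0], [0, 0, 0]],
    [[-0.0015, -0.0004, 0], [0, 0, 0]],
    [[-0.0015, -0.0004, 0], [0, 0, 0]],
    [[-0.0015, -0.0004, 0], [0, 0, 0]],
    [[-0.0015, -0.0004, 0], [0, 0, 0]],
    [[0, 0, 0], [0, 0, 0]],
    [[0, 0, 0], [0, 0, 0]],
    [[0, 0, 0], [0, 0, 0]],
    [[0, 0, 0], [0, 0, 0]],
    [[0, 0, 0], [0, 0, 0]]
  ]
}}

```text
time_s: 27.67
ee_pos: [530.6, 281.4, 174.9]
ee_rot: [180.0, -0.0, -75.2]
force: [-0.6, 0.4, 0.3]
gripper_width: 0.2
```

Run:
```python
from h import *
lidpic('l');bx()
```

```text
27.77 [530.7 281.4 175. ] x' 90.0 y' -44.9 [-0.58  0.23 -0.28]
```

View pics/l_z.png

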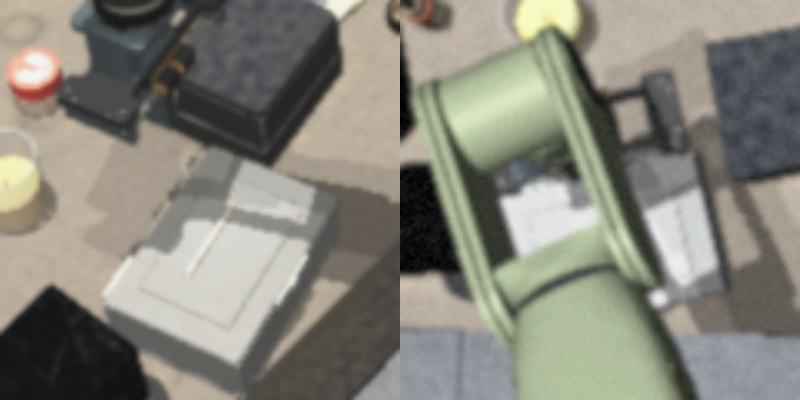

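Call:
{"api": "drive_tool", "payload": {
  "motion": [
    [[0.005, 0.0015, 0.01], [0, 0, 0]],
    [[0.003, 0, 0.02], [0, 0, 0]],
    [[0, 0, 0.03], [0, 0, 0]],
    [[0, -0.01, 0.02], [0, 0, 0]],
    [[-0.005, -0.025, 0.015], [0, 0, -0.035]],
    [[-0.007, -0.035, 0.01], [0, 0, -0.035]],
    [[-0.007, -0.04, 0], [0, 0, -0.035]],
    [[-0.007, -0.04, 0], [0, 0, -0.035]],
    [[-0.007, -0.04, 0], [0, 0, -0.035]],
    [[-0.007, -0.04, 0], [0, 0, -0.035]]
  ]
}}

```text
time_s: 28.6
ee_pos: [497.9, 51.3, 280.2]
ee_rot: [-180.0, -0.0, -87.3]
force: [0.0, -1.4, -0.3]
gripper_width: 0.6
```

Call:
{"api": "drive_tool", "payload": {
  "motion": [
    [[-0.007, -0.04, 0], [0, 0, -0.035]],
    [[-0.007, -0.04, 0], [0, 0, -0.013]],
    [[-0.007, -0.04, 0], [0, 0, 0]],
    [[-0.007, -0.04, 0], [0, 0, 0]],
    [[-0.007, -0.04, 0], [0, 0, 0]],
    [[-0.007, -0.04, 0], [0, 0, 0]],
    [[-0.007, -0.04, 0], [0, 0, 0]],
    [[-0.007, -0.035, 0], [0, 0, 0]],
    [[0, -0.025, 0], [0, 0, 0]],
    [[0, -0.01, 0], [0, 0, 0]]
  ]
}}

```text
time_s: 29.43
ee_pos: [442.0, -300.5, 279.8]
ee_rot: [180.0, -0.1, -90.2]
force: [0.9, 0.2, 0.0]
gripper_width: 0.3
```

Run:
```python
from h import *
snap('m');bx();print(env.state()['ee_rot'])
b=cv2.imread('pics/m_top_raw.png');a=cv2.imread('pics/a_top_raw.png')
```

```text
29.53 [ 442.4 -298.3  279.6] x' -148.1 y' -580.8 [-0.32  0.42 -0.76]
[ 1.79983494e+02  2.45172349e-02 -9.01582321e+01]
```

View pics/m_scene.png

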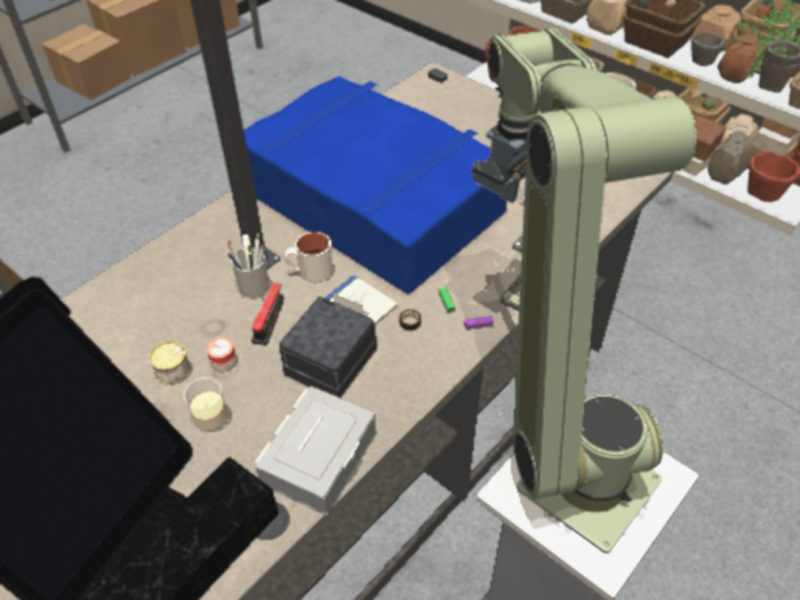

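View pics/m_top.png

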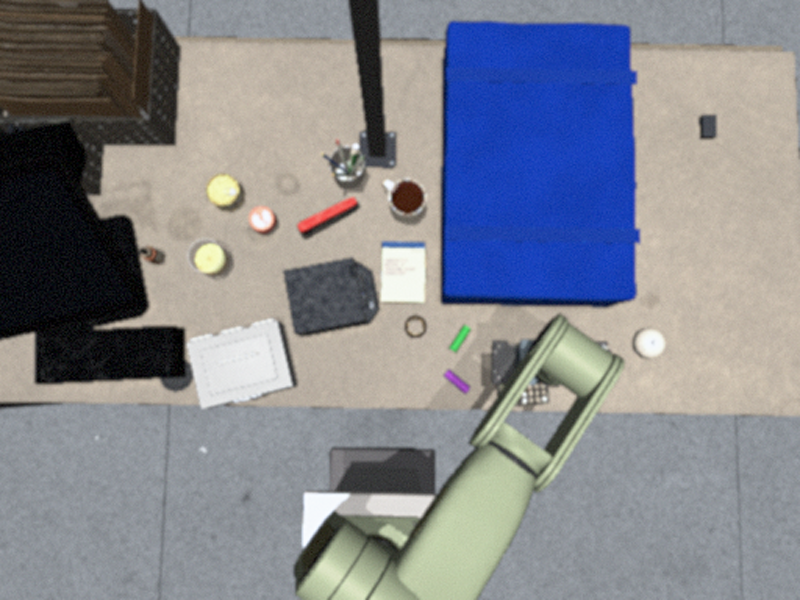

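Call:
{"api": "drive_tool", "payload": {
  "motion": [
    [[0, -0.008, 0], [0, 0, 0]],
    [[0, -0.015, 0], [0, 0, 0]],
    [[0, -0.018, 0], [0, 0, 0]],
    [[0, -0.018, 0], [0, 0, 0]],
    [[0, -0.015, 0], [0, 0, 0]],
    [[0, -0.009, -0.004], [0, 0, 0]],
    [[0, -0.004, -0.006], [0, 0, 0]],
    [[0, 0, -0.008], [0, 0, 0]],
    [[0, 0, -0.006], [0, 0, 0]],
    [[0, 0, -0.004], [0, 0, 0]]
  ]
}}

```text
time_s: 30.37
ee_pos: [442.2, -383.0, 250.5]
ee_rot: [179.9, 0.1, -90.0]
force: [-0.5, -0.3, 0.4]
gripper_width: 0.3
```

Call:
{"api": "drive_tool", "payload": {
  "motion": [
    [[0, 0.0005, -0.003], [0, 0, 0]],
    [[0, 0.001, -0.003], [0, 0, 0]],
    [[0, 0.0015, -0.003], [0, 0, 0]],
    [[0, 0.0015, -0.003], [0, 0, 0]],
    [[0, 0.002, -0.003], [0, 0, 0]],
    [[0, 0.002, -0.003], [0, 0, 0]],
    [[0, 0.002, -0.003], [0, 0, 0]],
    [[0, 0.002, -0.003], [0, 0, 0]],
    [[0, 0.002, -0.003], [0, 0, 0]],
    [[0, 0.002, -0.003], [0, 0, 0]]
  ]
}}

```text
time_s: 31.2
ee_pos: [442.6, -367.4, 221.7]
ee_rot: [-180.0, -0.0, -90.0]
force: [-0.2, 0.5, 2.7]
gripper_width: 0.5
```

Run:
```python
from h import *
snap('n');bx()
a=cv2.imread('pics/n_scene_raw.png');b=cv2.imread('pics/n_top_raw.png')
cv2.imwrite('pics/n_z.png',np.hstack([cv2.resize(a[80:180,290:390],(400,400)),cv2.resize(b[190:270,310:390],(400,400))]))
```

```text
31.3 [ 442.4 -367.1  221.3] x' -166.2 y' -647.1 [ 0.24 -0.18  0.01]
```

View pics/n_z.png

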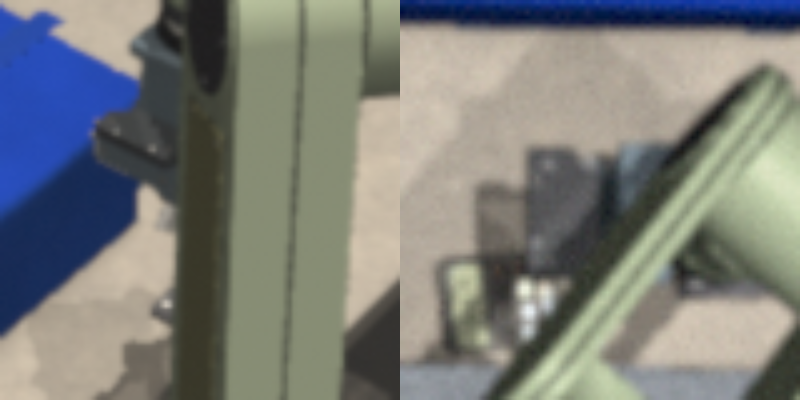

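Call:
{"api": "drive_tool", "payload": {
  "motion": [
    [[0, 0.002, -0.005], [0, 0, 0]],
    [[0, 0.002, -0.005], [0, 0, 0]],
    [[0, 0.002, -0.005], [0, 0, 0]],
    [[0, 0.002, -0.005], [0, 0, 0]],
    [[0, 0.001, -0.005], [0, 0, 0]],
    [[0, 0.001, -0.005], [0, 0, 0]],
    [[0, 0.001, -0.005], [0, 0, 0]],
    [[0, 0.001, -0.005], [0, 0, 0]],
    [[0, 0.001, -0.005], [0, 0, 0]],
    [[0, 0.001, -0.005], [0, 0, 0]]
  ]
}}

```text
time_s: 32.13
ee_pos: [442.5, -353.5, 171.4]
ee_rot: [180.0, 0.0, -90.0]
force: [-0.0, 0.5, 2.2]
gripper_width: 0.6
```

Call:
{"api": "drive_tool", "payload": {
  "motion": [
    [[0, 0.001, -0.004], [0, 0, 0]],
    [[0, 0.001, -0.004], [0, 0, 0]],
    [[0, 0.001, -0.004], [0, 0, 0]],
    [[0, 0.001, -0.003], [0, 0, 0]],
    [[0, 0.001, -0.003], [0, 0, 0]],
    [[0, 0.001, -0.003], [0, 0, 0]],
    [[0, 0, -0.003], [0, 0, 0]],
    [[0, 0, -0.003], [0, 0, 0]],
    [[0, 0, -0.002], [0, 0, 0]],
    [[0, 0, 0], [0, 0, 0]]
  ]
}}

```text
time_s: 32.97
ee_pos: [442.5, -347.4, 142.4]
ee_rot: [180.0, 0.0, -90.0]
force: [1.3, -0.4, -0.0]
gripper_width: 0.5
```

Run:
```python
from h import *
bx()
```

```text
32.97 [ 442.5 -347.4  142.4] x' -160.9 y' -628.2 [ 1.25 -0.44 -0.04]
```

Call:
{"api": "drive_tool", "payload": {
  "motion": [
    [[0, 0, -0.002], [0, 0, 0]],
    [[0, 0, -0.002], [0, 0, 0]],
    [[0, 0, -0.002], [0, 0, 0]],
    [[0, 0, -0.002], [0, 0, 0]],
    [[0, 0, -0.0015], [0, 0, 0]],
    [[0, 0, -0.001], [0, 0, 0]],
    [[0, 0, -0.0005], [0, 0, 0]],
    [[0, 0, 0], [0, 0, 0]],
    [[0, 0, 0], [0, 0, 0]],
    [[0, 0, 0], [0, 0, 0]]
  ]
}}

```text
time_s: 33.8
ee_pos: [442.5, -347.8, 131.9]
ee_rot: [180.0, -0.0, -90.0]
force: [-0.7, -0.1, -0.3]
gripper_width: 0.8
```

Call:
{"api": "drive_tool", "payload": {
  "motion": [
    [[0, 0, 0], [0, 0, 0]],
    [[0, 0, 0], [0, 0, 0]],
    [[0, 0, 0], [0, 0, 0]],
    [[0, 0, 0], [0, 0, 0]],
    [[0, 0, 0], [0, 0, 0]],
    [[0, 0, 0], [0, 0, 0]],
    [[0, 0, 0], [0, 0, 0]],
    [[0, 0, 0], [0, 0, 0]],
    [[0, 0, 0], [0, 0, 0]],
    [[0, 0, 0], [0, 0, 0]]
  ]
}}

```text
time_s: 34.63
ee_pos: [442.6, -347.6, 132.0]
ee_rot: [180.0, -0.0, -90.0]
force: [0.2, -0.3, -0.3]
gripper_width: 0.5
```

Call:
{"api": "drive_tool", "payload": {
  "motion": [
    [[0, 0, -0.0005], [0, 0, 0]],
    [[0, 0, -0.0005], [0, 0, 0]],
    [[0, 0, 0], [0, 0, 0]],
    [[0, 0, 0], [0, 0, 0]],
    [[0, 0, 0], [0, 0, 0]],
    [[0, 0, 0], [0, 0, 0]],
    [[0, 0, 0], [0, 0, 0]],
    [[0, 0, 0], [0, 0, 0]],
    [[0, 0, 0], [0, 0, 0]],
    [[0, 0, 0], [0, 0, 0]]
  ]
}}

```text
time_s: 35.47
ee_pos: [442.6, -347.6, 131.0]
ee_rot: [-180.0, -0.0, -90.0]
force: [-0.7, 0.1, 1.7]
gripper_width: 0.8
```

Call:
{"api": "drive_tool", "payload": {
  "motion": [
    [[0, 0, 0.005], [0, 0, 0]],
    [[0, 0, 0.015], [0, 0, 0]],
    [[0, 0, 0.025], [0, 0, 0]],
    [[0, 0, 0.03], [0, 0, 0]],
    [[0, 0.015, 0.03], [0, 0, 0]],
    [[0, 0.03, 0.02], [0, 0, 0]],
    [[-0.01, 0.04, 0], [0, 0, 0]],
    [[-0.02, 0.04, 0], [0, 0, 0]],
    [[-0.02, 0.04, 0], [0, 0, 0]],
    [[-0.02, 0.04, 0], [0, 0, 0]]
  ]
}}

```text
time_s: 36.3
ee_pos: [375.5, -149.3, 256.1]
ee_rot: [-180.0, -0.0, -90.0]
force: [1.5, 0.3, 0.5]
gripper_width: 0.5
```

Call:
{"api": "drive_tool", "payload": {
  "motion": [
    [[-0.01, 0.04, 0], [0, 0, 0]],
    [[0, 0.04, 0], [0, 0, 0]],
    [[0, 0.04, 0], [0, 0, 0]],
    [[0, 0.04, 0], [0, 0, 0]],
    [[0, 0.04, 0], [0, 0, 0]],
    [[0, 0.03, 0], [0, 0, 0]],
    [[0, 0.02, 0], [0, 0, 0]],
    [[0, 0.01, 0], [0, 0, 0]],
    [[0, 0, 0], [0, 0, 0]],
    [[0, 0, 0], [0, 0, 0]]
  ]
}}

```text
time_s: 37.13
ee_pos: [366.5, 109.2, 256.1]
ee_rot: [180.0, -0.0, -89.9]
force: [-0.7, 0.5, 0.5]
gripper_width: 0.4
```

Run:
```python
from h import *
snap('p');bx()
a=cv2.imread('pics/p_scene_raw.png');b=cv2.imread('pics/p_top_raw.png')
cv2.imwrite('pics/p_s.png',cv2.resize(a[110:190,300:390],None,fx=7,fy=7,interpolation=cv2.INTER_CUBIC))
cv2.imwrite('pics/p_t.png',cv2.resize(b[205:260,315:415],None,fx=8,fy=8,interpolation=cv2.INTER_CUBIC))
```

```text
37.23 [366.6 108.4 256. ] x' -113.9 y' -168.5 [-0.26 -0.46 -0.93]
```

View pics/p_s.png

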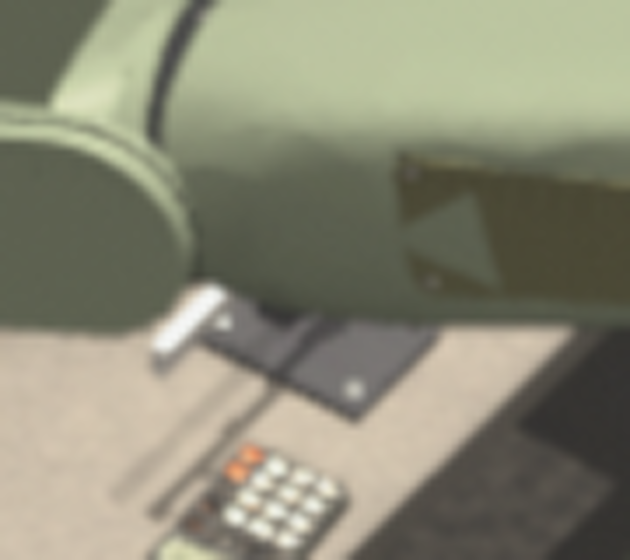

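View pics/p_t.png

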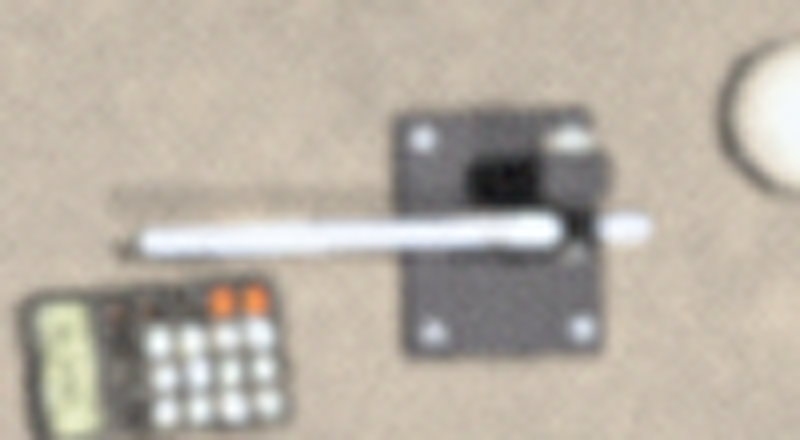

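View pics/p_scene.png

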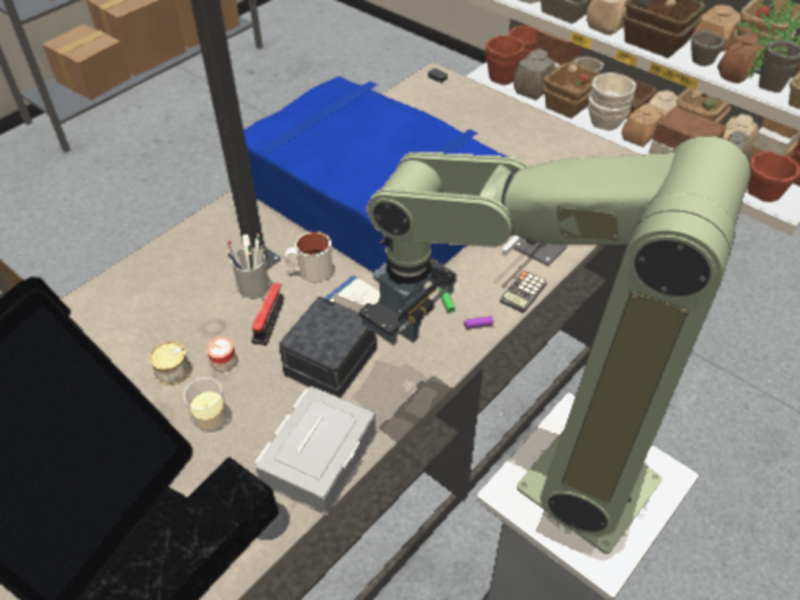

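Call:
{"api": "drive_tool", "payload": {
  "motion": [
    [[-0.005, 0.02, 0.005], [0, 0, 0]],
    [[-0.005, 0.03, 0.01], [0, 0, 0]],
    [[-0.005, 0.035, 0.01], [0, 0, 0]],
    [[-0.005, 0.035, 0.01], [0, 0, 0]],
    [[-0.005, 0.035, 0], [0, 0, 0]],
    [[-0.005, 0.035, 0], [0, 0, 0]],
    [[-0.005, 0.03, 0], [0, 0, 0]],
    [[0, 0.02, 0], [0, 0, 0]],
    [[0, 0.01, 0], [0, 0, 0]],
    [[0, 0, 0], [0, 0, 0]]
  ]
}}

```text
time_s: 38.07
ee_pos: [332.3, 359.8, 290.5]
ee_rot: [180.0, -0.0, -90.0]
force: [-0.6, -0.2, -1.0]
gripper_width: 0.5
```

Run:
```python
from h import *
snap('q');bx()
a=cv2.imread('pics/q_scene_raw.png')
cv2.imwrite('pics/q_s.png',cv2.resize(a[110:190,300:390],None,fx=7,fy=7,interpolation=cv2.INTER_CUBIC))
```

```text
38.17 [332.1 357.8 290.8] x' -81.4 y' 81.2 [0.41 1.25 0.59]
```

View pics/q_s.png

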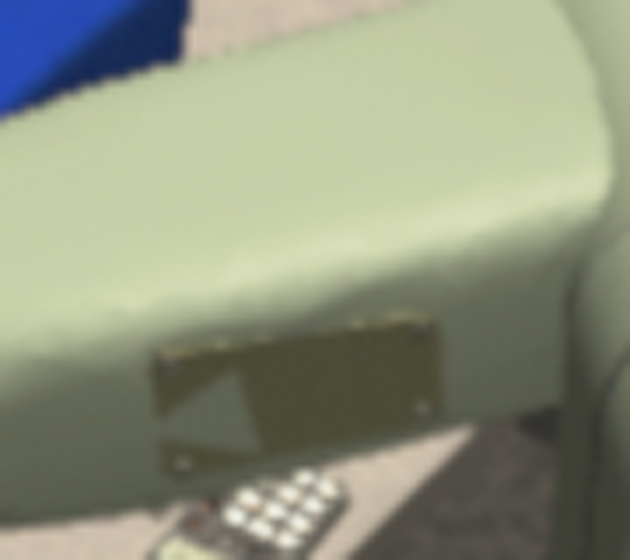

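Call:
{"api": "drive_tool", "payload": {
  "motion": [
    [[0, -0.02, 0], [0, 0, 0]],
    [[0, -0.035, 0], [0, 0, 0]],
    [[0, -0.04, 0], [0, 0, 0]],
    [[0, -0.04, 0], [0, 0, 0]],
    [[0, -0.04, 0], [0, 0, 0]],
    [[0, -0.04, 0], [0, 0, 0]],
    [[0, -0.04, 0], [0, 0, 0]],
    [[0, -0.04, 0], [0, 0, 0]],
    [[0, -0.04, 0], [0, 0, 0]],
    [[0, -0.04, 0], [0, 0, 0]]
  ]
}}

```text
time_s: 39.0
ee_pos: [329.8, -18.6, 291.4]
ee_rot: [-179.9, -0.0, -90.1]
force: [0.5, 0.5, -0.5]
gripper_width: 0.4
```

Call:
{"api": "drive_tool", "payload": {
  "motion": [
    [[0, -0.04, 0], [0, 0, 0.02]],
    [[0, -0.04, 0], [0, 0, 0.04]],
    [[0, -0.04, 0], [0, 0, 0.05]],
    [[0, -0.04, 0], [0, 0, 0.05]],
    [[-0.01, -0.04, 0], [0, 0, 0.05]],
    [[-0.01, -0.04, 0], [0, 0, 0.05]],
    [[-0.01, -0.04, 0], [0, 0, 0.05]],
    [[-0.01, -0.04, 0], [0, 0, 0.05]],
    [[-0.01, -0.035, 0], [0, 0, 0.05]],
    [[-0.01, -0.03, 0], [0, 0, 0.05]]
  ]
}}

```text
time_s: 39.83
ee_pos: [268.5, -403.3, 291.2]
ee_rot: [180.0, -0.0, -63.7]
force: [1.3, -0.4, -0.5]
gripper_width: 0.8
```

Call:
{"api": "drive_tool", "payload": {
  "motion": [
    [[-0.01, -0.03, 0], [0, 0, 0]],
    [[-0.01, -0.03, 0], [0, 0, 0]],
    [[0, -0.03, 0], [0, 0, 0]],
    [[0, -0.025, 0], [0, 0, 0]],
    [[0, -0.02, 0], [0, 0, 0]],
    [[0, -0.01, 0], [0, 0, 0]],
    [[0, 0, 0], [0, 0, 0]],
    [[0, 0, 0], [0, 0, 0]],
    [[0, 0, 0], [0, 0, 0]],
    [[0, 0, 0], [0, 0, 0]]
  ]
}}

```text
time_s: 40.67
ee_pos: [251.5, -544.6, 291.6]
ee_rot: [-180.0, -0.0, -63.6]
force: [0.5, 0.8, 0.0]
gripper_width: 0.5
```

Run:
```python
from h import *
snap('r');bx()
a=cv2.imread('pics/r_scene_raw.png')
cv2.imwrite('pics/r_s.png',cv2.resize(a[110:190,300:390],None,fx=7,fy=7,interpolation=cv2.INTER_CUBIC))
```

```text
40.77 [ 251.8 -544.9  291.6] x' -397.0 y' -768.3 [-0.66 -0.37  0.06]
```

View pics/r_s.png

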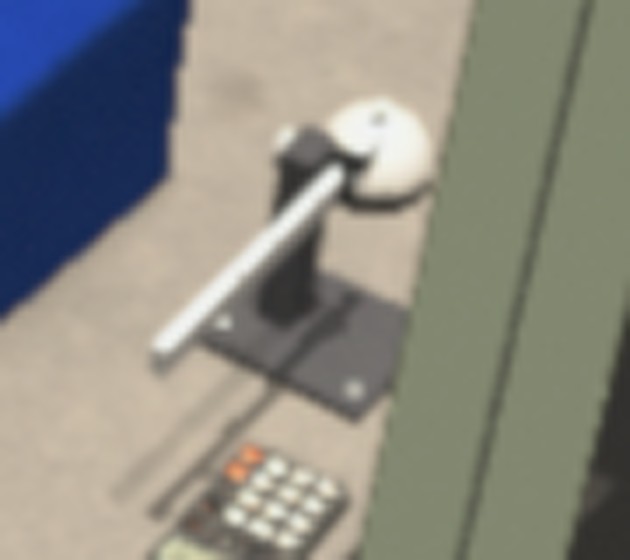

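View pics/r_top.png

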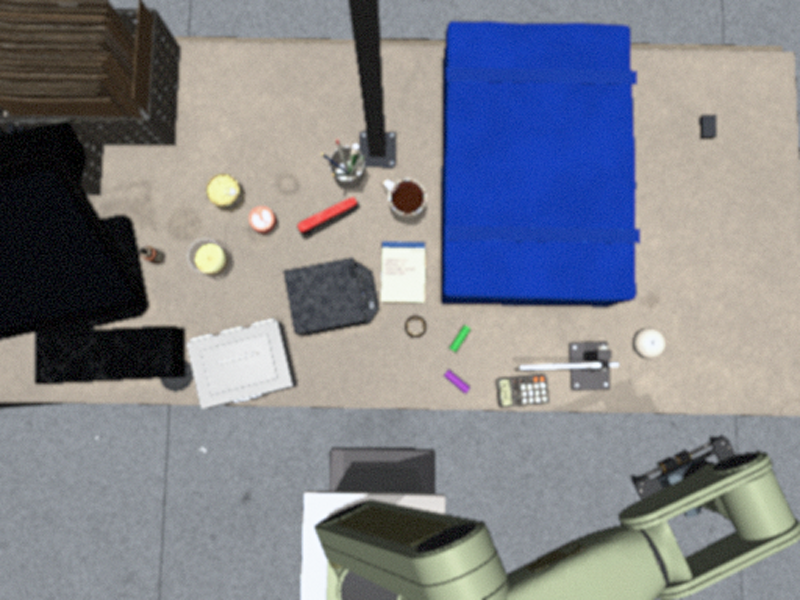

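Run:
```python
from h import *
f=lambda x,y:(x/7+300-.43,y/7+110-.43);g=lambda x,y:(x/8+315-.44,y/8+205-.44)
e=tri(f(162,346),g(143,241));n=tri(f(335,178),g(558,228));print(e,n)
d=e[0]-n[0];print(np.degrees(np.arctan2(d[2],d[1])),np.linalg.norm(d))
```

```text
(array([ 437.61193719, -305.41558249,  129.24787676]), np.float64(2.5699367499581305)) (array([ 447.22809592, -478.3906819 ,  120.79521017]), np.float64(0.07569258811523688))
2.797611808525713 173.448272110124
```

Run:
```python
from h import *
f=lambda x,y:(x/7+300-.43,y/7+110-.43)
im=cv2.imread('pics/r_scene_raw.png');cv2.imwrite('pics/r_b.png',cv2.resize(im[125:175,315:365],None,fx=12,fy=12,interpolation=cv2.INTER_CUBIC))
t=cv2.imread('pics/r_top_raw.png');cv2.imwrite('pics/r_tb.png',cv2.resize(t[215:255,325:405],None,fx=10,fy=10,interpolation=cv2.INTER_CUBIC))
print('sc left',onz('scene',*f(205,335),10),'near',onz('scene',*f(355,413),10))
# bolts scene
print('bolts sc',onz('scene',*f(222,322),11),onz('scene',*f(354,388),11))
g=lambda x,y:(x/8+315-.44,y/8+205-.44)
print('bolts top',onz('top',*g(422,138),11),onz('top',*g(433,332),11),onz('top',*g(570,138),11),onz('top',*g(580,328),11))
```

```text
sc left [ 488.03280896 -436.4025809    10.        ] near [ 390.86120705 -439.42533054   10.        ]
bolts sc [ 486.42703693 -450.18089796   11.        ] [ 401.62486241 -454.27998344   11.        ]
bolts top [ 488.45753546 -449.3572846    11.        ] [ 402.48918124 -453.44054264   11.        ] [ 489.62167703 -515.43353115   11.        ] [ 405.40711719 -518.71764801   11.        ]
```

View pics/r_b.png

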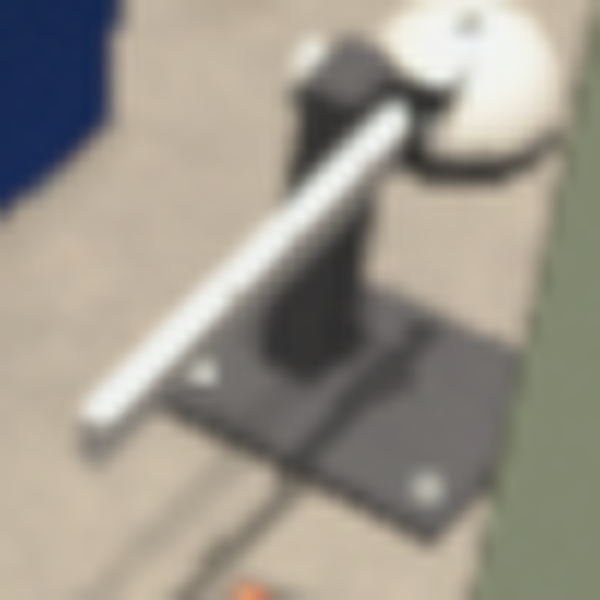

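View pics/r_tb.png

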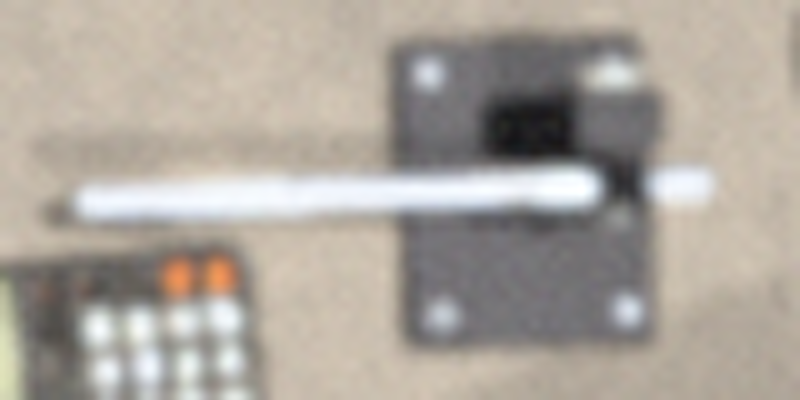

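Run:
```python
from h import *
y=np.radians(2.3);ey=np.array([-np.sin(y),np.cos(y),0]);ex=np.array([np.cos(y),np.sin(y),0]);ez=np.array([0,0,1.])
P=np.array([446.5,-484.2,120])
im=cv2.imread('pics/r_scene_raw.png');s=12;o=cv2.resize(im,None,fx=s,fy=s,interpolation=cv2.INTER_CUBIC)
for th,c in((-3,(0,0,255)),(0,(0,200,0)),(3,(255,0,0))):
    t=np.radians(th);u=np.cos(t)*ey+np.sin(t)*ez;w=-np.sin(t)*ey+np.cos(t)*ez
    q=[proj('scene',P+a*u+11*w+b*ex) for a,b in((25,5),(180,5),(180,-5),(25,-5))]
    print(th,(np.array(q)-[315,125])*s)
    cv2.polylines(o,[((np.array(q)+.5)*s).astype(int)],True,c,1)
cv2.imwrite('pics/r_o.png',o[125*s:175*s,315*s:365*s])
```

```text
-3 [[347.62988816 126.19245674]
 [ 64.26499465 419.33694941]
 [ 92.57117148 434.00825975]
 [375.47285837 139.576421  ]]
0 [[349.10382603 122.03660732]
 [ 67.75204749 395.7277605 ]
 [ 96.17575455 410.39671928]
 [376.96079947 135.415721  ]]
3 [[350.68567333 117.83587987]
 [ 72.19581485 371.10050637]
 [100.73584134 385.76223509]
 [378.55604541 131.20961391]]
```

View pics/r_o.png

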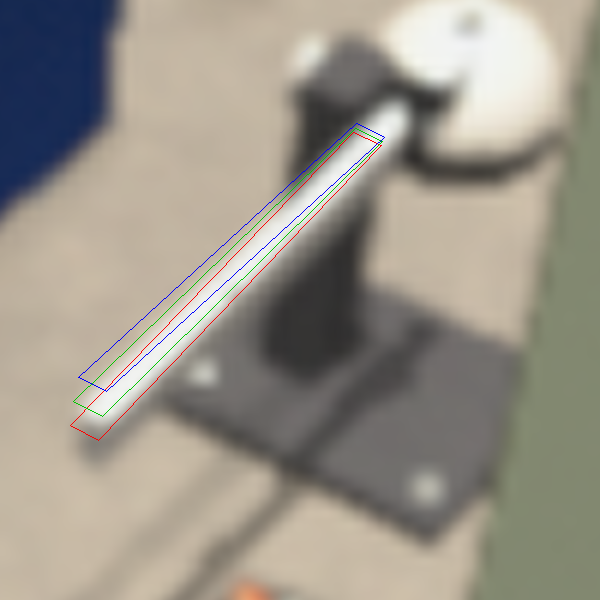

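Call:
{"api": "drive_tool", "payload": {
  "motion": [
    [[0, 0.02, 0], [0, 0, -0.04]],
    [[0, 0.035, 0], [0, 0, -0.04]],
    [[0, 0.04, 0], [0, 0, -0.04]],
    [[0.01, 0.04, 0], [0, 0, -0.04]],
    [[0.01, 0.04, 0], [0, 0, -0.04]],
    [[0.01, 0.04, 0], [0, 0, -0.04]],
    [[0.02, 0.04, 0], [0, 0, -0.04]],
    [[0.02, 0.04, 0], [0, 0, -0.04]],
    [[0.02, 0.04, 0], [0, 0, -0.04]],
    [[0.02, 0.04, 0], [0, 0, -0.04]]
  ]
}}

```text
time_s: 41.6
ee_pos: [356.2, -179.4, 291.5]
ee_rot: [-179.9, -0.1, -86.7]
force: [2.0, -0.4, -0.5]
gripper_width: 0.3
```

Call:
{"api": "drive_tool", "payload": {
  "motion": [
    [[0.02, 0.04, 0], [0, 0, 0]],
    [[0.02, 0.035, 0], [0, 0, 0]],
    [[0.02, 0.03, -0.01], [0, 0, 0]],
    [[0.01, 0.025, -0.025], [0, 0, 0]],
    [[0, 0.015, -0.035], [0, 0, 0]],
    [[0, 0, -0.04], [0, 0, 0]],
    [[0, 0, -0.04], [0, 0, 0]],
    [[0, 0, -0.035], [0, 0, 0]],
    [[0, 0, -0.025], [0, 0, 0]],
    [[0, 0, -0.01], [0, 0, 0]]
  ]
}}

```text
time_s: 42.43
ee_pos: [421.8, -38.6, 68.0]
ee_rot: [179.6, 0.1, -86.5]
force: [-0.3, 0.2, 0.3]
gripper_width: 0.3
```

Call:
{"api": "drive_tool", "payload": {
  "motion": [
    [[0, 0, -0.01], [0, 0, 0]],
    [[0, 0, -0.015], [0, 0, 0]],
    [[0, 0, -0.015], [0, 0, 0]],
    [[0, 0, -0.012], [0, 0, 0]],
    [[0, 0, -0.006], [0, 0, 0]],
    [[0, 0, -0.003], [0, 0, 0]],
    [[0, 0, -0.001], [0, 0, 0]],
    [[0, 0, 0], [0, 0, 0]],
    [[0, 0, 0], [0, 0, 0]],
    [[0, 0, 0], [0, 0, 0]]
  ]
}}

```text
time_s: 43.27
ee_pos: [425.4, -39.5, 9.6]
ee_rot: [-179.9, -0.0, -86.6]
force: [0.2, 0.2, -0.3]
gripper_width: 0.4
```

Call:
{"api": "drive_tool", "payload": {
  "motion": [
    [[0, 0, -0.0005], [0, 0, 0]],
    [[0, 0, -0.0005], [0, 0, 0]],
    [[0, 0, -0.0005], [0, 0, 0]],
    [[0, 0, -0.0005], [0, 0, 0]],
    [[0, 0, 0], [0, 0, 0]],
    [[0, 0, 0], [0, 0, 0]],
    [[0, 0, 0], [0, 0, 0]],
    [[0, 0, 0], [0, 0, 0]],
    [[0, 0, 0], [0, 0, 0]],
    [[0, 0, 0], [0, 0, 0]]
  ]
}}

```text
time_s: 44.1
ee_pos: [424.9, -39.5, 7.0]
ee_rot: [-180.0, -0.0, -86.6]
force: [-0.2, -0.1, -0.4]
gripper_width: 0.2
```

Call:
{"api": "drive_tool", "payload": {
  "motion": [
    [[0, 0, -0.001], [0, 0, 0]],
    [[0, 0, -0.001], [0, 0, 0]],
    [[0, 0, -0.001], [0, 0, 0]],
    [[0, 0, -0.001], [0, 0, 0]],
    [[0, 0, -0.001], [0, 0, 0]],
    [[0, 0, -0.0005], [0, 0, 0]],
    [[0, 0, 0], [0, 0, 0]],
    [[0, 0, 0], [0, 0, 0]],
    [[0, 0, 0], [0, 0, 0]],
    [[0, 0, 0], [0, 0, 0]]
  ]
}}

```text
time_s: 44.93
ee_pos: [424.9, -39.5, 1.5]
ee_rot: [-180.0, -0.0, -86.6]
force: [-0.7, -0.1, 0.1]
gripper_width: 0.1
```

Call:
{"api": "drive_tool", "payload": {
  "motion": [
    [[0, 0, -0.0005], [0, 0, 0]],
    [[0, 0, -0.0005], [0, 0, 0]],
    [[0, 0, -0.0005], [0, 0, 0]],
    [[0, 0, 0], [0, 0, 0]],
    [[0, 0, 0], [0, 0, 0]],
    [[0, 0, 0], [0, 0, 0]],
    [[0, 0, 0], [0, 0, 0]],
    [[0, 0, 0], [0, 0, 0]],
    [[0, 0, 0], [0, 0, 0]],
    [[0, 0, 0], [0, 0, 0]]
  ]
}}

```text
time_s: 45.77
ee_pos: [424.9, -39.5, 0.3]
ee_rot: [-180.0, -0.0, -86.6]
force: [-1.7, 0.6, 5.1]
gripper_width: 0.3
```

Call:
{"api": "drive_tool", "payload": {
  "motion": [
    [[0, 0, -0.0005], [0, 0, 0]],
    [[0, 0, -0.0005], [0, 0, 0]],
    [[0, 0, 0], [0, 0, 0]],
    [[0, 0, 0], [0, 0, 0]],
    [[0, 0, 0], [0, 0, 0]],
    [[0, 0, 0], [0, 0, 0]],
    [[0, 0, 0], [0, 0, 0]],
    [[0, 0, 0], [0, 0, 0]],
    [[0, 0, 0], [0, 0, 0]],
    [[0, 0, 0], [0, 0, 0]]
  ]
}}

```text
time_s: 46.6
ee_pos: [424.9, -39.5, 0.2]
ee_rot: [-180.0, -0.0, -86.6]
force: [-3.2, 0.6, 17.6]
gripper_width: 0.4
```

Call:
{"api": "drive_tool", "payload": {
  "motion": [
    [[0, 0, 0.003], [0, 0, 0]],
    [[0, 0, 0.01], [0, 0, 0]],
    [[0, 0, 0.02], [0, 0, 0]],
    [[0, 0, 0.03], [0, 0, 0]],
    [[0, 0, 0.04], [0, 0, 0]],
    [[-0.01, 0, 0.04], [0, 0, 0]],
    [[-0.015, 0, 0.04], [0, 0, 0]],
    [[-0.015, 0, 0.03], [0, 0, 0]],
    [[-0.01, 0, 0.02], [0, 0, 0]],
    [[0, 0, 0.01], [0, 0, 0]]
  ]
}}

```text
time_s: 47.43
ee_pos: [374.5, -39.5, 243.9]
ee_rot: [-179.7, -0.1, -86.6]
force: [0.1, 0.5, -1.2]
gripper_width: 0.2
```

Call:
{"api": "drive_tool", "payload": {
  "motion": [
    [[0, 0, 0], [0, 0, 0]],
    [[0, 0, 0], [0, 0, 0]],
    [[0, 0, 0], [0, 0, 0]],
    [[0, 0, 0], [0, 0, 0]],
    [[0, 0, 0], [0, 0, 0]],
    [[0, 0, 0], [0, 0, 0]],
    [[0, 0, 0], [0, 0, 0]],
    [[0, 0, 0], [0, 0, 0]],
    [[0, 0, 0], [0, 0, 0]],
    [[0, 0, 0], [0, 0, 0]]
  ]
}}

```text
time_s: 48.27
ee_pos: [375.2, -39.5, 240.9]
ee_rot: [180.0, -0.0, -86.6]
force: [-0.2, -0.5, -0.2]
gripper_width: 0.6
```

Run:
```python
from h import *
snap('s');bx()
```

```text
48.37 [375.2 -39.5 241. ] x' -144.6 y' -313.4 [ 0.14 -0.67  0.3 ]
```

View pics/s_top.png

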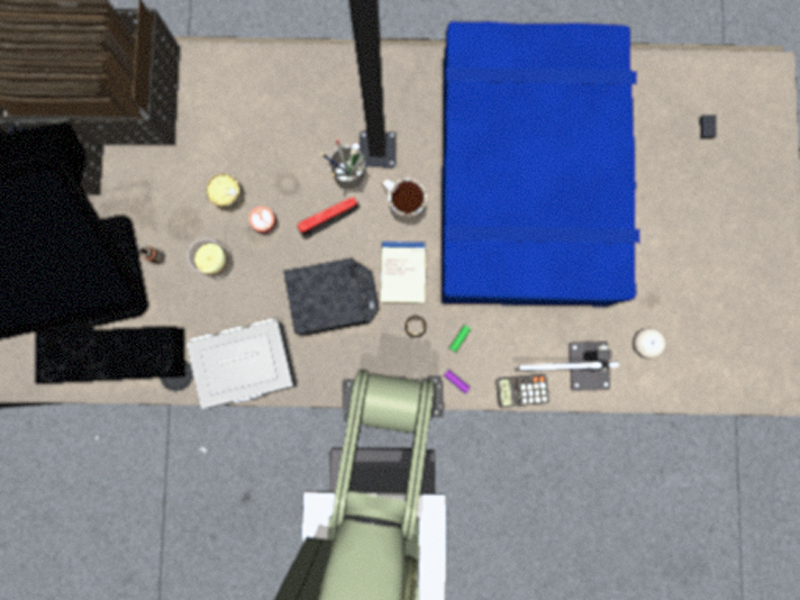

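View pics/s_scene.png

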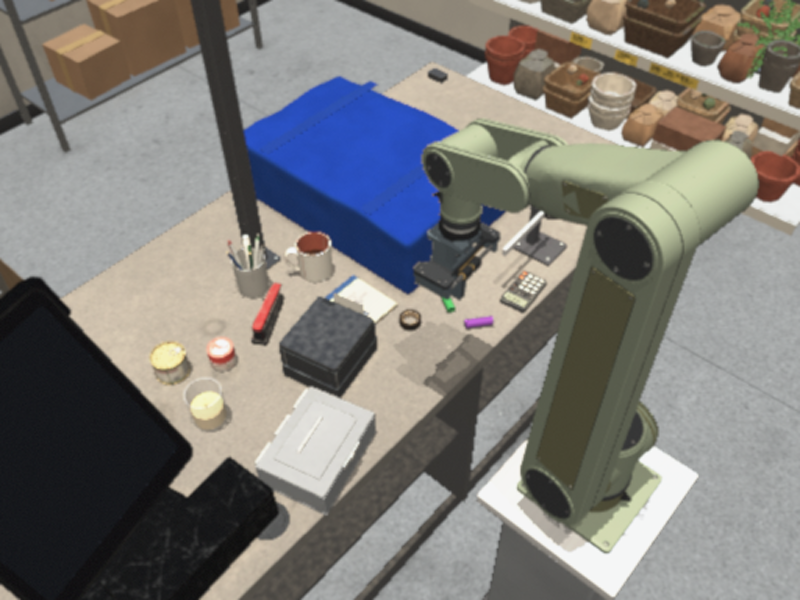

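The box is shut (top picture, around pixel 240,362), the barrier arm is unchanged (520–615, 366), and the bystanders and both look-alikes are where they started. The robot is clear of everything.

```bash
python3 -c "
from workcell import env
print(env.job_done())"
```

```text
the job is handed in; nothing more can be done
None
```

I closed the pay point and handed the job in at about 48 s.

- **Coin rolls:** Four were present, two orange and two pale green, all with paper ends, and all four are in the cash box. I saw them lying in the box just before closing it. I left the plain bright-green and purple look-alikes where they were.
- **Lid:** I pushed it from behind in small steps until it fell shut. The last pictures show it flat on the box, and the tool moved away without touching the box again.
- **Barrier arm:** I pressed it down until its top was at 131.0 mm near the free end, which is where a level arm should be. I then touched the fingertips to the bare counter, and they read 0.2–0.3 mm there, so that height is good to about 0.3 mm and the arm is level to within a fraction of a degree.
- **Check that disagreed:** The pictures could not confirm the arm's level well. One estimate gave about +2.8° and another about −2.6°, both within their pixel noise, so I relied on the contact height. The arm looked unmoved in the later pictures.
- **Other things on the counter:** The last pictures show them where they started.

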